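Probe the bores, then lock in the matching stop blocks

TASK

Set up the two or three blue fixtures on the bench: first find out how deep each one's blind bore is by pushing the depth rod down it until its brass plunger is fully home, and when all have been probed put the rod back down in its stand. Then give every fixture the brass stop block whose height equals the depth of its bore: tip the block's toe under the keeper plate and let the other end down until it lies flat on the pocket floor. Do not disturb the other things on the bench.

Things in the scene. Friction and masses are not known exactly. Their poses are not given: they have to be found in the camera images.
- fixture_a: Blue steel fixture, a block 142 x 72 mm in plan (146 x 76 foot), 5 kg, standing on the bench by its weight; top face flat, 80 mm above the bench. Origin: centre of its underside. Its +x runs from the keeper end (nearer the robot) to the bore end. Identical outside to the other fixtures; may be absent (None).
- bore_a (a point): Centre of the mouth of this fixture's blind bore, in the top face, 47.5 mm from the fixture's centre along its +x. Round upright hole 16 mm across; its depth is 28, 40, 52 or 64 mm, unknown until probed, counted from the top face to the brass plunger at its bottom when that is pressed fully down. No two fixtures have the same depth.
- plunger_a (a joint): Brass plunger that is the floor of this bore: 0 = untouched (4 mm high), 0.004 m = pressed fully down. Stiff friction (about 3 N moves it), no spring: it stays where it is pushed, then stops hard.
- pocket_a (a point): Centre of the floor of this fixture's pocket, 17.5 mm from the fixture's centre along its -x, 68 mm above the bench, axes as the fixture's. Pocket 83 mm long (fixture x) x 43 mm wide, sunk 12 mm below the top face. At its -x end an aluminium keeper plate overhangs the pocket by 7 mm; its underside is 15 mm above the pocket floor, its top 21 mm above it.
- fixture_b: Blue steel fixture, a block 142 x 72 mm in plan (146 x 76 foot), 5 kg, standing on the bench by its weight; top face flat, 80 mm above the bench. Origin: centre of its underside. Its +x runs from the keeper end (nearer the robot) to the bore end. Identical outside to the other fixtures; may be absent (None).
- bore_b (a point): Centre of the mouth of this fixture's blind bore, in the top face, 47.5 mm from the fixture's centre along its +x. Round upright hole 16 mm across; its depth is 28, 40, 52 or 64 mm, unknown until probed, counted from the top face to the brass plunger at its bottom when that is pressed fully down. No two fixtures have the same depth.
- plunger_b (a joint): Brass plunger that is the floor of this bore: 0 = untouched (4 mm high), 0.004 m = pressed fully down. Stiff friction (about 3 N moves it), no spring: it stays where it is pushed, then stops hard.
- pocket_b (a point): Centre of the floor of this fixture's pocket, 17.5 mm from the fixture's centre along its -x, 68 mm above the bench, axes as the fixture's. Pocket 83 mm long (fixture x) x 43 mm wide, sunk 12 mm below the top face. At its -x end an aluminium keeper plate overhangs the pocket by 7 mm; its underside is 15 mm above the pocket floor, its top 21 mm above it.
- fixture_c: Blue steel fixture, a block 142 x 72 mm in plan (146 x 76 foot), 5 kg, standing on the bench by its weight; top face flat, 80 mm above the bench. Origin: centre of its underside. Its +x runs from the keeper end (nearer the robot) to the bore end. Identical outside to the other fixtures; may be absent (None).
- bore_c (a point): Centre of the mouth of this fixture's blind bore, in the top face, 47.5 mm from the fixture's centre along its +x. Round upright hole 16 mm across; its depth is 28, 40, 52 or 64 mm, unknown until probed, counted from the top face to the brass plunger at its bottom when that is pressed fully down. No two fixtures have the same depth.
- plunger_c (a joint): Brass plunger that is the floor of this bore: 0 = untouched (4 mm high), 0.004 m = pressed fully down. Stiff friction (about 3 N moves it), no spring: it stays where it is pushed, then stops hard.
- pocket_c (a point): Centre of the floor of this fixture's pocket, 17.5 mm from the fixture's centre along its -x, 68 mm above the bench, axes as the fixture's. Pocket 83 mm long (fixture x) x 43 mm wide, sunk 12 mm below the top face. At its -x end an aluminium keeper plate overhangs the pocket by 7 mm; its underside is 15 mm above the pocket floor, its top 21 mm above it.
- block_28: Brass stop block with a dark line round it on a heavy steel sole (centre of mass 7 to 16 mm above the underside), 28 mm high in all, 80 mm long (its x) x 40 mm wide (its y), about 312 g. Its -x end is a low toe, 10 mm high and 16 mm long; the rest has full height. Origin: centre of the underside. Too long to drop straight past the keeper plate: the toe must go under it tilted, toe end low.
- block_40: Brass stop block with a dark line round it on a heavy steel sole (centre of mass 7 to 16 mm above the underside), 40 mm high in all, 80 mm long (its x) x 40 mm wide (its y), about 360 g. Its -x end is a low toe, 10 mm high and 16 mm long; the rest has full height. Origin: centre of the underside. Too long to drop straight past the keeper plate: the toe must go under it tilted, toe end low.
- block_52: Brass stop block with a dark line round it on a heavy steel sole (centre of mass 7 to 16 mm above the underside), 52 mm high in all, 80 mm long (its x) x 40 mm wide (its y), about 408 g. Its -x end is a low toe, 10 mm high and 16 mm long; the rest has full height. Origin: centre of the underside. Too long to drop straight past the keeper plate: the toe must go under it tilted, toe end low.
- block_64: Brass stop block with a dark line round it on a heavy steel sole (centre of mass 7 to 16 mm above the underside), 64 mm high in all, 80 mm long (its x) x 40 mm wide (its y), about 456 g. Its -x end is a low toe, 10 mm high and 16 mm long; the rest has full height. Origin: centre of the underside. Too long to drop straight past the keeper plate: the toe must go under it tilted, toe end low.
- depth_rod: Depth rod, 150 g, standing upright in its stand: steel pin 10 mm across and 84 mm long, above it a round collar 32 mm across and 6 mm thick, then a square orange grip 26 x 26 x 36 mm (90 to 126 mm above the tip). Black rings on the pin at 28, 40, 52 and 64 mm from the tip. Origin: the tip, z up along the pin.
- rod_stand: Grey upright stand, 64 x 64 mm (80 x 80 black foot), 96 mm high, fixed, with an upright hole 16 mm across right through its middle; the rod's collar rests on its top, tip 12 mm above the bench. Origin: centre of the underside.
- cam_coupling: Black ribbed hose coupling, lying, 105 mm long. Bystander; origin at the middle of its underside.
- seal_jar: White jar with a red lid, 54 mm across, 69 mm high. Bystander; origin at the middle of its underside.
- tube_stub: Plated tube stub, standing, 26 mm across, 63 mm high. Bystander; origin at the middle of its underside.
- marker_1: Blue marker pen, lying, 131 mm long. Bystander; origin at the middle of its underside.
There are look-alikes about, which are no part of the job. What is shaped like the block_64 but green or purple is not meant.

How it is judged:
By the outcome, as a careful person would: the job done as asked, in the order asked, and still so for the second after the job is handed in, with the robot touching nothing.
Of fixture_a, fixture_b, fixture_c only 2 to 3 are there at a start; the rules pass over those that are not, and their reading is None.
At some moment in a run one of block_28, block_40, block_52, block_64 may be knocked a few centimetres aside while the robot is not near it.
It also fails if it takes over 208 s, if anything falls off the work surface, if the arm or the gripper's body presses on something with over 40 N, if the wrist force passes 120 N, or if a joint passes its speed limit or range.

ROBOT

A 6-joint arm with a two-finger parallel gripper is mounted at the origin on a cart in front of the work surface, level with it; the furniture and walls round the work are solid. World frame = base frame: x ahead of the robot, y to its left, z up, the work surface at z = 0. Lengths are in m, angles in rad, forces in N, time in s.
With the tool pointing down it reaches from about 0.25 to 0.775 m from the base axis. Payload 4 kg.
Tool frame: the origin (TCP) lies midway between the tips of the shut fingers; the grasp point (between the pads) lies 19 mm behind it; z points along the fingers, x is the direction in which the jaws open and shut, and the axes are right-handed (so a half turn about z gives the same grasp; the last joint's range is limited). The gripper opens to 94 mm and grips with 3 to 60 N. Pads are 16 mm wide; open, the fingers measure 119 mm over their backs; the gripper's body (75 mm by 177 mm) begins 78 mm behind the grasp point.
Start: joints at [-1.343, 0.087, 1.371, -0, 1.684, -0.103], TCP at [0.179, -0.52, 0.206] pointing down, gripper open.
Joint ranges: [-3.1, 3.1], [-0.76, 2.03], [0.27, 2.55], [-1.08, 4.22], [0.17, 2.65], [-2.57, 2.57]. Speed limits (rad/s): [2.79, 2.79, 3.14, 3.14, 3.14, 3.14].

INTERFACE

Orientations are given as [roll, pitch, yaw] about the fixed x, y, z axes, in that order (R = Rz(yaw) Ry(pitch) Rx(roll)).
In Python, from bench import * gives the robot as it stands.
- The arm moves only by the tool send_rows, never from a script. Its argument "rows" is one flat list of numbers, 7 for each row, row after row: the shift along the world's x, y, z in mm, then the turn, a rotation vector about the world's x, y, z in degrees, then the opening, from 0 (shut) to 1 (fully open). A call has exactly 8 rows; each row shifts and turns the commanded pose from where the row before left it; what a row does not reach is not made up. A row lasts 1/8 s, in which the tool goes at most 62.5 mm and 10.7 degrees, less where a joint would pass 70% of its speed; a pose out of reach is approached as far as the arm can. A call is refused whole if a number of a shift passes 62.5 or a number of a turn 10.7, either way. A call with a gripper value outside its range is refused whole. The fingers move at their own pace and stop on an object; the grip force is fixed at half the most. Time passes only in rows, so rows that do not move let the fingers close, or fill a call up. It gives the time, the measured TCP pose, the force and the opening at its end, in the units of the state.
- get_obs(): the state, without advancing time (a new reading comes with each control period).
- snapshot(name): name is "side" or "top" or "wrist"; returns a dict with "color" (400x640x3 uint8, red, green, blue), "intrinsics" (3x3 intrinsics, pixels), "rvec" (rotation vector, rad) and "tvec" (3), from world to camera coordinates, as OpenCV has them; the wrist camera has in their place "T_tool_cam" (4x4, takes a point from camera to tool coordinates, whose origin is the TCP and whose axes are the tool frame's). Camera axes: x right, y down, z forward; pixel columns grow to the right and rows downward; lengths in m; the calibration is good to about 2 mm. The wrist camera is an equidistant fisheye: a pixel r from the principal point sees the ray r / f radians off the axis. A picture is of the moment at which its call begins: read the wrist's pose just before it. There is no depth.
- close_job(): hands the job in, once; it reports no verdict.
The state is a dict: "time": time; "joint_positions": joint angles; "qvel": joint speeds; "joint_torque": joint torques, N m; "tool_pos": TCP position; "ee_rot": TCP orientation; "wrist_force": force on the tool from outside, world axes, zero at the start; "wrist_torque": the same for the moment, N m; "width": finger opening in m.
Only numpy, scipy, OpenCV 4.12 (cv2) and the standard library are available. Lean on these libraries where they do the work, as an engineer would, in place of code of your own. Each camera call takes 0.05 s, during which the arm holds its last target.

## Working session

There is one attempt and no reset: what is moved stays moved. The work goes in short steps, Python scripts to look and compute and a tool call to move; the robot and the scene stay as the last step left them, time stands still between calls to the robot, and variables do not carry over. Pictures are saved under pics/ and viewed, and the job is handed in when it is done.

Besides the shell and the picture viewer there is one more tool, called after "Request:" by a JSON object that holds its "op" and its "data". send_rows: Moves the arm, as the interface text tells. Its arguments: {"type":"object","properties":{"rows":{"type":"array","items":{"type":"number"}}},"required":["rows"]}

```bash
ls; mkdir -p pics
python3 - <<'E'
from bench import *
import cv2
print(get_obs())
for n in ("side","top","wrist"):
    s=snapshot(n); cv2.imwrite(f"pics/{n}0.png",s["color"][:,:,::-1])
    print(n,{k:v for k,v in s.items() if k!="color"})
E
```

```text
pics
{'time': 0.0, 'joint_positions': array([-1.34309646e+00,  8.79278290e-02,  1.37222643e+00, -2.57234754e-05,
        1.68361512e+00, -1.03119070e-01]), 'qvel': array([ 0.00033501,  0.00054214,  0.00010035,  0.0003317 , -0.00010462,
       -0.00175044]), 'joint_torque': array([-2.35083762e-04, -3.40183675e+01, -3.02428687e+01,  7.17665185e-02,
        3.31965520e-02, -1.86435614e-04]), 'tool_pos': array([ 0.17850219, -0.51964678,  0.20433316]), 'ee_rot': array([-3.14139402e+00,  2.16779621e-03, -1.23998005e+00]), 'wrist_force': array([ 0.84039878, -0.15919428,  1.01535632]), 'wrist_torque': array([0.09427915, 0.00664531, 0.04081526]), 'width': 0.09400584318826455}
side {'intrinsics': array([[447.35043361,   0.        , 317.64526476],
       [  0.        , 447.35043361, 199.09594397],
       [  0.        ,   0.        ,   1.        ]]), 'rvec': array([ 0.12398144, -2.74455742,  1.39616442]), 'tvec': array([0.59310151, 0.0844405 , 1.61182076])}
top {'intrinsics': array([[453.35627891,   0.        , 333.85340952],
       [  0.        , 453.35627891, 199.46253024],
       [  0.        ,   0.        ,   1.        ]]), 'rvec': array([ 2.15131753, -2.15434817,  0.14003855]), 'tvec': array([0.01391253, 0.59062809, 1.43628415])}
wrist {'intrinsics': array([[309.70691629,   0.        , 323.00043957],
       [  0.        , 309.70691629, 205.49297928],
       [  0.        ,   0.        ,   1.        ]]), 'T_tool_cam': array([[ 9.99999415e-01,  9.13950162e-04, -5.77830800e-04,
         7.90625753e-04],
       [-7.34615769e-04,  9.66367785e-01,  2.57162916e-01,
        -7.53745345e-02],
       [ 7.93431159e-04, -2.57162341e-01,  9.66367891e-01,
        -1.79858878e-01],
       [ 0.00000000e+00,  0.00000000e+00,  0.00000000e+00,
         1.00000000e+00]])}
```

View pics/top0.png

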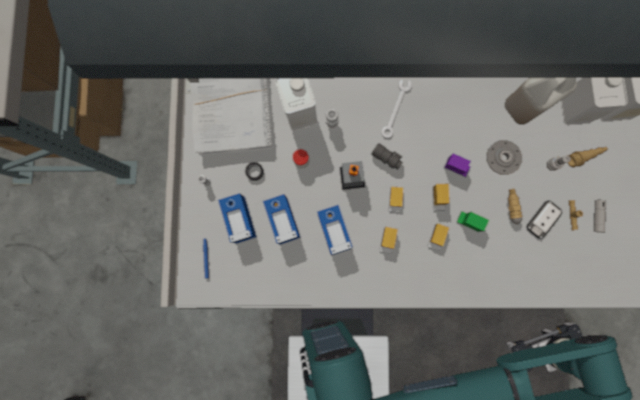

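View pics/side0.png

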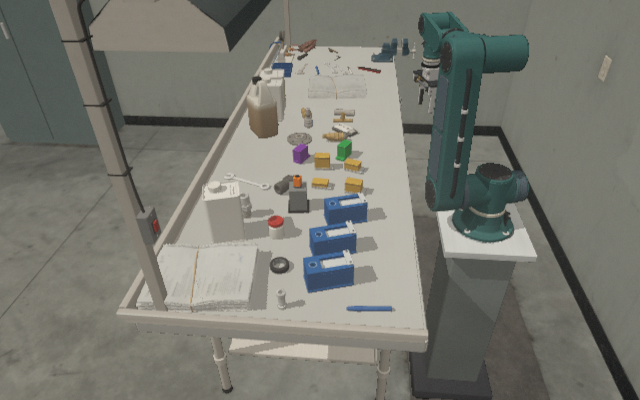

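View pics/wrist0.png

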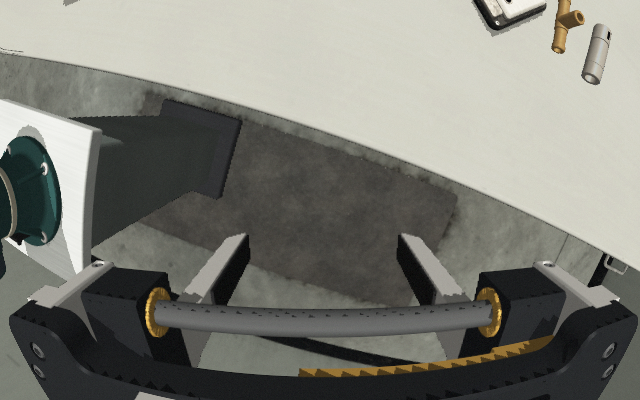

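Three fixtures stand in the top view at about (237,218), (281,218) and (335,229). The rod and stand are at (353,172). Four brass blocks sit at (396,197), (442,195), (389,237) and (440,236). The purple (458,164) and green (473,221) blocks are look-alikes. I'll enlarge both views.

```bash
cat > h.py <<'E'
from bench import *
import numpy as np, cv2
from scipy.spatial.transform import Rotation as R
def ray(s,px,pose=None):
    """px Nx2 -> origin, dirs (world)"""
    px=np.atleast_2d(np.asarray(px,float)); K=s["intrinsics"]
    if "rvec" in s:
        Rm=cv2.Rodrigues(s["rvec"])[0]; o=-Rm.T@s["tvec"]
        d=np.c_[(px-[K[0,2],K[1,2]])/K[0,0],np.ones(len(px))]
        return o,d@Rm
    u=px-[K[0,2],K[1,2]]; r=np.hypot(*u.T); th=r/K[0,0]
    d=np.c_[u/np.maximum(r,1e-9)[:,None]*np.sin(th)[:,None],np.cos(th)]
    p,e=pose; Rt=R.from_euler('xyz',e).as_matrix(); T=s["T_tool_cam"]
    return p+Rt@T[:3,3], d@(Rt@T[:3,:3]).T
def onz(s,px,z,pose=None):
    o,d=ray(s,px,pose); return o+d*((z-o[2])/d[:,2])[:,None]
def proj(s,X,pose=None):
    X=np.atleast_2d(X).astype(float); K=s["intrinsics"]
    if "rvec" in s:
        return cv2.projectPoints(X,s["rvec"],s["tvec"],K,None)[0][:,0]
    p,e=pose; Rt=R.from_euler('xyz',e).as_matrix(); T=s["T_tool_cam"]
    c=((X-p)@Rt-T[:3,3])@T[:3,:3]; rr=np.hypot(c[:,0],c[:,1]); th=np.arctan2(rr,c[:,2])
    return np.c_[c[:,0],c[:,1]]/rr[:,None]*(th*K[0,0])[:,None]+[K[0,2],K[1,2]]
def pose():
    o=get_obs(); return np.array(o["tool_pos"]),np.array(o["ee_rot"])
def shot(n,fn=None,crop=None,k=1):
    p=pose(); s=snapshot(n)
    if fn:
        im=s["color"][:,:,::-1]
        if crop: x0,y0,x1,y1=crop; im=im[y0:y1,x0:x1]
        im=cv2.resize(im,None,fx=k,fy=k,interpolation=cv2.INTER_CUBIC); cv2.imwrite("pics/"+fn,im)
    return s,p
def st():
    o=get_obs(); print("t",round(o["time"],2),"p",np.round(o["tool_pos"]*1000,1),"rpy",np.round(np.degrees(o["ee_rot"]),1),"F",np.round(o["wrist_force"],1),"w",round(o["width"]*1000,1),"q",np.round(o["joint_positions"],2))
E
python3 - <<'E'
from h import *
s,p=shot("top","topc.png",(200,140,520,300),2.5)
pts={'fa':(237,218),'fb':(281,218),'fc':(335,229),'st':(353,172),'b1':(396,197),'b2':(442,195),'b3':(389,237),'b4':(440,236),'g':(473,221),'pu':(458,164)}
for k,v in pts.items(): print(k,np.round(onz(s,v,0.05)[0],3))
s,p=shot("side","sidec.png",(240,130,400,320),3.1)
E
```

```text
fa [0.53  0.324 0.05 ]
fb [0.529 0.183 0.05 ]
fc [0.494 0.01  0.05 ]
st [ 0.679 -0.049  0.05 ]
b1 [ 0.597 -0.188  0.05 ]
b2 [ 0.603 -0.336  0.05 ]
b3 [ 0.468 -0.163  0.05 ]
b4 [ 0.471 -0.326  0.05 ]
g [ 0.519 -0.433  0.05 ]
pu [ 0.705 -0.392  0.05 ]
```

View pics/topc.png

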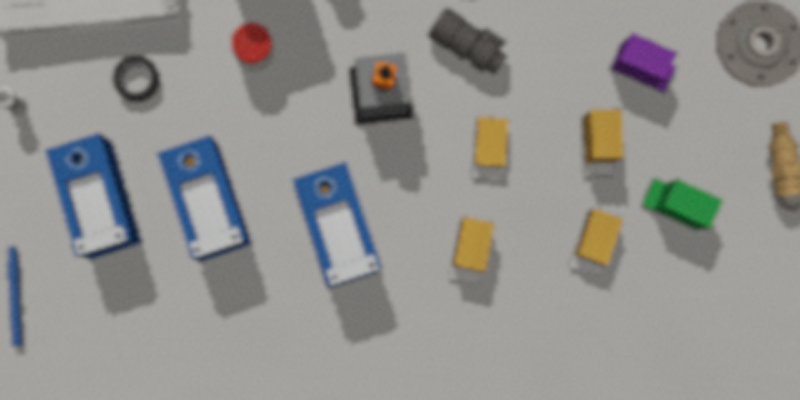

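View pics/sidec.png

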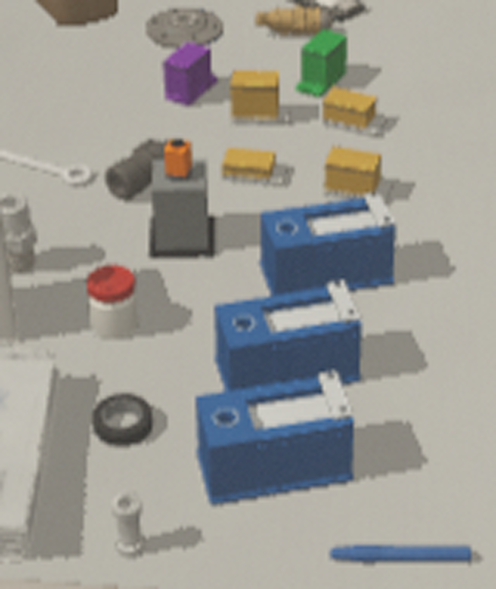

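Request:
{"op": "send_rows", "data": {"rows": [34, 38, 14, 0, 0, -0.5, 1, 34, 38, 14, 0, 0, -0.5, 1, 34, 38, 14, 0, 0, -0.5, 1, 34, 38, 14, 0, 0, -0.5, 1, 34, 38, 14, 0, 0, -0.5, 1, 34, 38, 14, 0, 0, -0.5, 1, 34, 38, 14, 0, 0, -0.5, 1, 0, 0, 0, 0, 0, 0, 1]}}

```text
time: 1.25
tool_pos: [0.4186, -0.252, 0.3048]
ee_rot: [-3.14, -0.002, -1.295]
wrist_force: [-0.9, -0.2, -0.5]
width: 0.0942
```

Run:
```python
from h import *
st(); shot("wrist","w1.png",None,1.25)
```

```text
t 1.25 p [ 418.6 -252.   304.8] rpy [-1.799e+02 -1.000e-01 -7.420e+01] F [-0.9 -0.2 -0.5] w 94.2 q [-0.66 -0.05  1.32  0.    1.87  0.64]
```

View pics/w1.png

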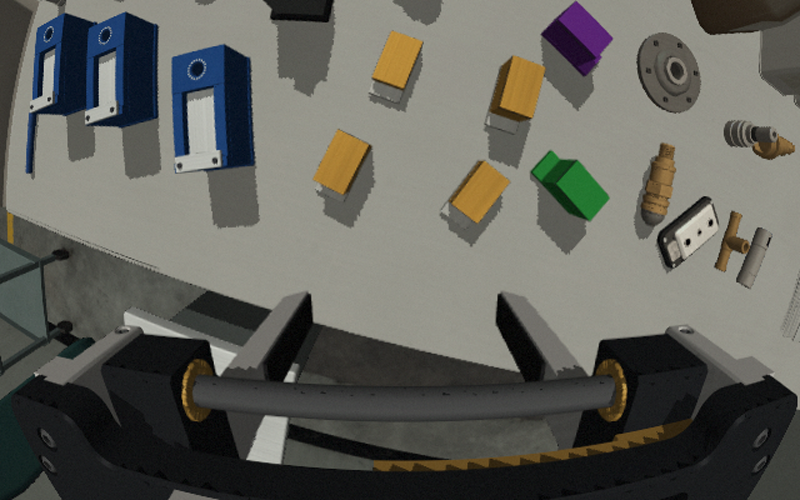

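Request:
{"op": "send_rows", "data": {"rows": [20, 34, 0, 0, 0, 0, 1, 20, 34, 0, 0, 0, 0, 1, 20, 34, 0, 0, 0, 0, 1, 20, 34, 0, 0, 0, 0, 1, 20, 34, 0, 0, 0, 0, 1, 20, 34, 0, 0, 0, 0, 1, 15, 32, 0, 0, 0, 0, 1, 0, 0, 0, 0, 0, 0, 1]}}

```text
time: 2.3
tool_pos: [0.5517, -0.018, 0.3021]
ee_rot: [3.139, 0.001, -1.3]
wrist_force: [0.7, 0.4, -0.4]
width: 0.0941
```

Run:
```python
from h import *
st(); shot("wrist","w2.png",None,1.25)
```

```text
t 2.3 p [551.7 -18.  302.1] rpy [179.9   0.  -74.5] F [ 0.7  0.4 -0.4] w 94.1 q [-0.14  0.1   1.17 -0.    1.88  1.16]
```

View pics/w2.png

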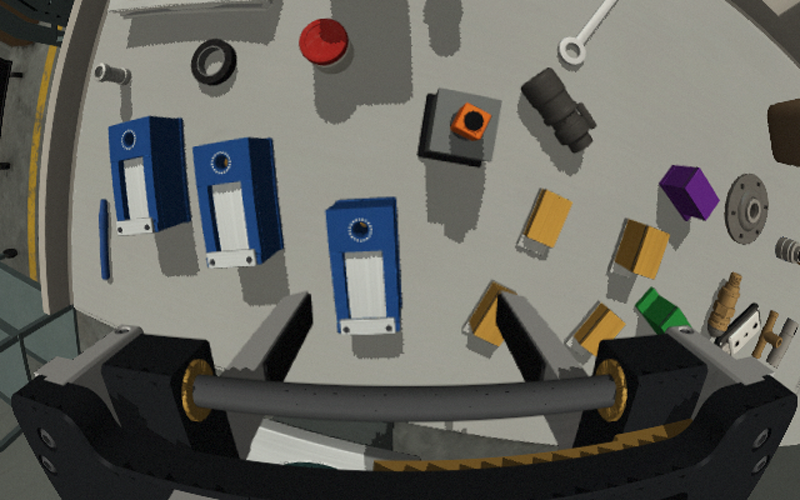

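Run:
```python
from h import *
s,p=shot("wrist"); im=s["color"][:,:,::-1]
a=cv2.resize(im[60:145,325:410],None,fx=6,fy=6,interpolation=cv2.INTER_CUBIC)
b=cv2.resize(im[150:275,255:330],None,fx=4,fy=4,interpolation=cv2.INTER_CUBIC)
H=max(a.shape[0],b.shape[0]); f=lambda x:np.pad(x,((0,H-x.shape[0]),(0,0),(0,0)))
cv2.imwrite("pics/w2c.png",np.hstack([f(a)[:,:490],f(b)]))
```

```text
(no output)
```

View pics/w2c.png

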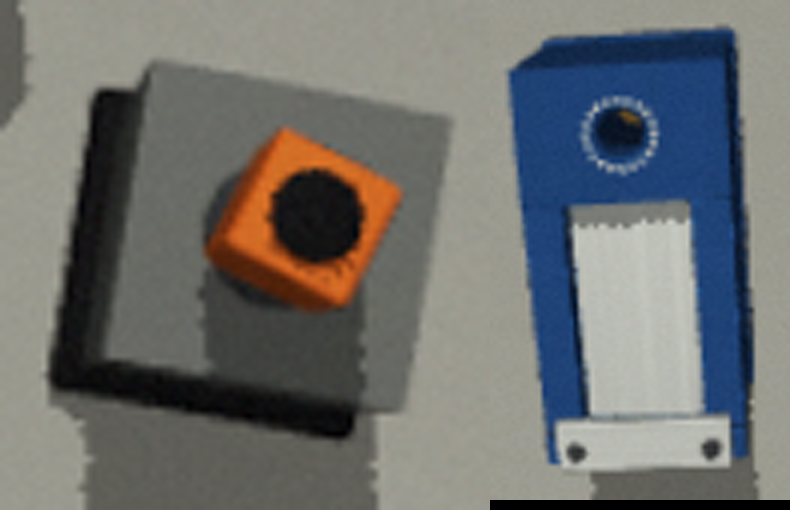

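```bash
cat >> h.py <<'E'
def bores(s,p,guess=None):
    """fit bore (dark core+ring) and pocket for each blue fixture -> (bore xy, yaw)"""
    hsv=cv2.cvtColor(s["color"],cv2.COLOR_RGB2HSV)
    m=cv2.inRange(hsv,(100,110,50),(125,255,255))
    n,l,stt,c=cv2.connectedComponentsWithStats(m)
    out=[]
    for i in range(1,n):
        if stt[i,4]<1200: continue
        mm=(l==i).astype(np.uint8)
        cs,h=cv2.findContours(mm,cv2.RETR_CCOMP,cv2.CHAIN_APPROX_NONE)
        for j,cc in enumerate(cs):
            if h[0][j][3]>=0 and cv2.contourArea(cc)>60: 
                (x,y),(w,hh),a=cv2.minAreaRect(cc); out.append((i,round(x,1),round(y,1),round(w,1),round(hh,1),cv2.contourArea(cc)))
    return out
E
python3 - <<'E'
from h import *
s,p=shot("wrist")
for o in bores(s,p): print(o,np.round(onz(s,o[1:3],0.08,p)[0]*1000,1))
g=s["color"][:,:,::-1]
f=lambda q:np.array(q,float)/6+[325-0.4,60-0.4]
tc=onz(s,[f((285,130)),f((402,190)),f((350,308)),f((317,216))],.138,p)*1000
print(np.round(tc,1)); d=tc[1]-tc[0]; print(np.degrees(np.arctan2(d[1],d[0])),np.linalg.norm(d)); d=tc[2]-tc[1]; print(np.degrees(np.arctan2(d[1],d[0])),np.linalg.norm(d))
sc=onz(s,[f((152,62)),f((453,118)),f((407,410)),f((103,362))],.096,p)*1000
print(np.round(sc,1),sc.mean(0))
E
```

```text
(1, 102.0, 113.5, 10.6, 13.4, 96.0) [571.4 339.2  80. ]
(5, 175.2, 127.0, 14.6, 17.4, 167.0) [574.6 199.3  80. ]
(17, 287.0, 181.0, 12.0, 10.0, 97.0) [540.1  26.3  80. ]
(17, 314.8, 182.0, 32.0, 3.1, 65.0) [548.5  -9.7  80. ]
[[686.4 -39.1 138. ]
 [682.3 -63.1 138. ]
 [657.8 -59.8 138. ]
 [672.6 -49.2 138. ]]
-99.7130637989448 24.410602576582285
172.2938754247043 24.771098631831915
[[699.8 -13.6  96. ]
 [707.9 -77.1  96. ]
 [644.9 -84.8  96. ]
 [636.  -20.8  96. ]] [672.15207754 -49.08892037  96.        ]
```

Request:
{"op": "send_rows", "data": {"rows": [30, -8, -33, 0, 0, -6, 1, 30, -8, -33, 0, 0, -6, 1, 30, -8, -33, 0, 0, -6, 1, 30, -7, -33, 0, 0, -6, 1, 0, 0, 0, 0, 0, 0, 0.7, 0, 0, 0, 0, 0, 0, 0.7, 0, 0, 0, 0, 0, 0, 0.7, 0, 0, 0, 0, 0, 0, 0.7]}}

```text
time: 3.45
tool_pos: [0.6718, -0.0492, 0.1741]
ee_rot: [-3.138, -0.0, -1.719]
wrist_force: [0.3, 0.1, 0.1]
width: 0.0657
```

Run:
```python
from h import *
st(); s,p=shot("wrist","w3.png",None,1.25)
print(proj(s,[[.6725,-.049,.138]],p)*1.25)
```

```text
t 3.45 p [671.8 -49.2 174.1] rpy [-179.8   -0.   -98.5] F [0.3 0.1 0.1] w 65.7 q [-0.16  0.37  1.09 -0.    1.67  1.56]
[[402.82184114 285.6430823 ]]
```

View pics/w3.png

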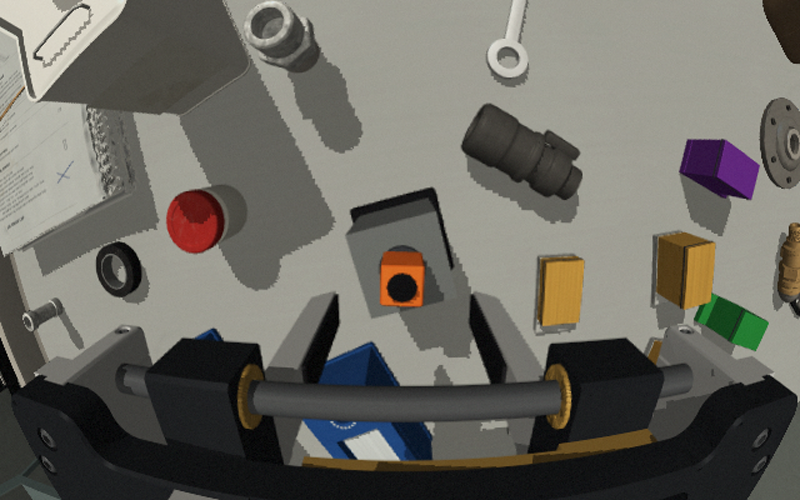

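The disc is at (402,287), against a prediction of (403,286), and the grip is square to the jaws. I'll descend and grip.

Request:
{"op": "send_rows", "data": {"rows": [0, 0, -35, 0, 0, 0, 0.7, 0, 0, -33, 0, 0, 0, 0.7, 0, 0, 0, 0, 0, 0, 0.7, 0, 0, 0, 0, 0, 0, 0, 0, 0, 0, 0, 0, 0, 0, 0, 0, 0, 0, 0, 0, 0, 0, 0, 0, 0, 0, 0, 0, 0, 0, 0, 0, 0, 0, 0]}}

```text
time: 4.5
tool_pos: [0.6719, -0.049, 0.1041]
ee_rot: [-3.141, 0.0, -1.72]
wrist_force: [-0.4, 0.0, 2.2]
width: 0.0258
```

Run:
```python
from h import *
st(); s,p=shot("wrist","w4.png",None,1.25)
```

```text
t 4.5 p [671.9 -49.  104.1] rpy [-180.     0.   -98.5] F [-0.4  0.   2.2] w 25.8 q [-0.16  0.4   1.2   0.    1.55  1.56]
```

View pics/w4.png

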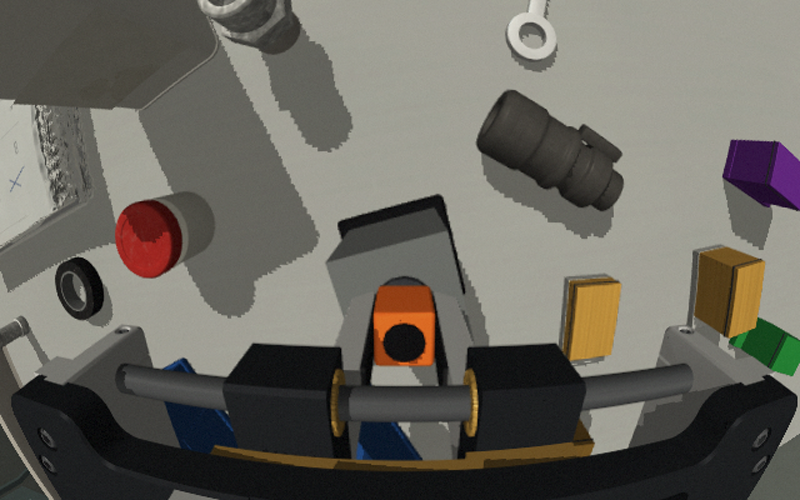

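Request:
{"op": "send_rows", "data": {"rows": [0, 0, 10, 0, 0, 0, 0, 0, 0, 50, 0, 0, 0, 0, 0, 0, 50, 0, 0, 0, 0, -48, 15, 0, 0, 0, 6, 0, -48, 15, 0, 0, 0, 6, 0, -48, 15, 0, 0, 0, 6, 0, -48, 15, 0, 0, 0, 6, 0, 0, 0, 0, 0, 0, 0, 0]}}

```text
time: 5.55
tool_pos: [0.4768, 0.0117, 0.2137]
ee_rot: [3.141, -0.0, -1.3]
wrist_force: [0.0, -0.3, -0.8]
width: 0.0254
```

Run:
```python
from h import *
st(); s,p=shot("wrist","w5.png",None,1.25)
for o in bores(s,p): print(o,np.round(onz(s,o[1:3],0.08,p)[0]*1000,1))
```

```text
t 5.55 p [476.8  11.7 213.7] rpy [180.   -0.  -74.5] F [ 0.  -0.3 -0.8] w 25.4 q [-0.09 -0.08  1.52 -0.    1.7   1.21]
(1, 90.5, 57.0, 10.6, 12.0, 97.0) [574.9 336.8  80. ]
(2, 179.8, 71.2, 12.7, 13.4, 142.5) [571.4 196.8  80. ]
(2, 177.0, 63.8, 8.5, 21.2, 72.5) [578.9 202.7  80. ]
(20, 325.0, 137.0, 16.0, 16.0, 201.0) [538.3  26.1  80. ]
```

View pics/w5.png

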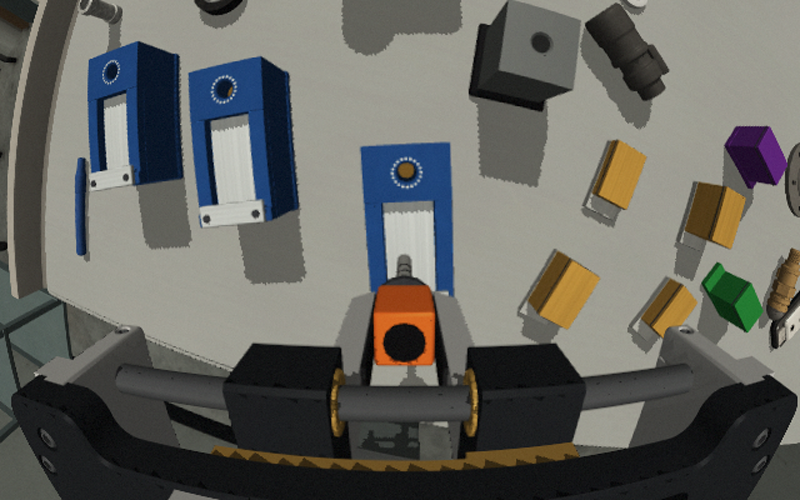

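Request:
{"op": "send_rows", "data": {"rows": [20, 5, 0, 0, 0, 0, 0, 21, 5, 0, 0, 0, 0, 0, 20.5, 4.5, 0, 0, 0, 0, 0, 0, 0, -20, 0, 0, 0, 0, 0, 0, -14, 0, 0, 0, 0, 0, 0, 0, 0, 0, 0, 0, 0, 0, 0, 0, 0, 0, 0, 0, 0, 0, 0, 0, 0, 0]}}

```text
time: 6.6
tool_pos: [0.5416, 0.0252, 0.1806]
ee_rot: [-3.14, -0.001, -1.301]
wrist_force: [-0.7, 1.2, -1.1]
width: 0.0257
```

Run:
```python
from h import *
st(); s,p=shot("wrist","w6.png",(240,200,400,320),5)
o=get_obs(); 
print(proj(s,[[.5383,.0261,.08]],p))
```

```text
t 6.6 p [541.6  25.2 180.6] rpy [-179.9   -0.   -74.6] F [-0.7  1.2 -1.1] w 25.7 q [-0.06  0.07  1.43 -0.    1.63  1.24]
[[320.42556509 209.52033024]]
```

View pics/w6.png

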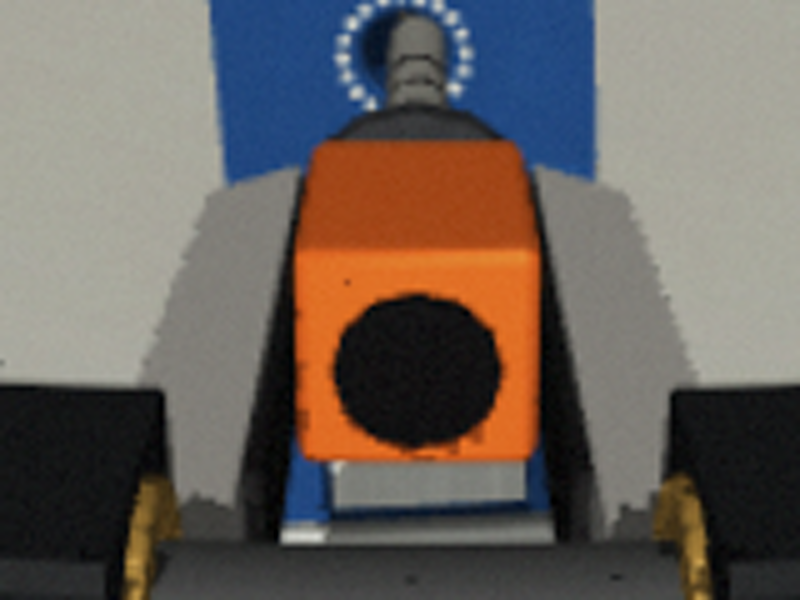

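Request:
{"op": "send_rows", "data": {"rows": [-3, 1.4, 0, 0, 0, 0, 0, 0, 0, 0, 0, 0, 0, 0, 0, 0, -8, 0, 0, 0, 0, 0, 0, -8, 0, 0, 0, 0, 0, 0, -4, 0, 0, 0, 0, 0, 0, 0, 0, 0, 0, 0, 0, 0, 0, 0, 0, 0, 0, 0, 0, 0, 0, 0, 0, 0]}}

```text
time: 7.65
tool_pos: [0.5384, 0.0267, 0.1599]
ee_rot: [-3.141, -0.0, -1.301]
wrist_force: [0.7, -0.4, -1.9]
width: 0.0259
```

Run:
```python
from h import *
st(); s,p=shot("wrist","w7.png",(240,190,400,310),5)
```

```text
t 7.65 p [538.4  26.7 159.9] rpy [-180.    -0.   -74.5] F [ 0.7 -0.4 -1.9] w 25.9 q [-0.06  0.08  1.47 -0.    1.59  1.25]
```

View pics/w7.png

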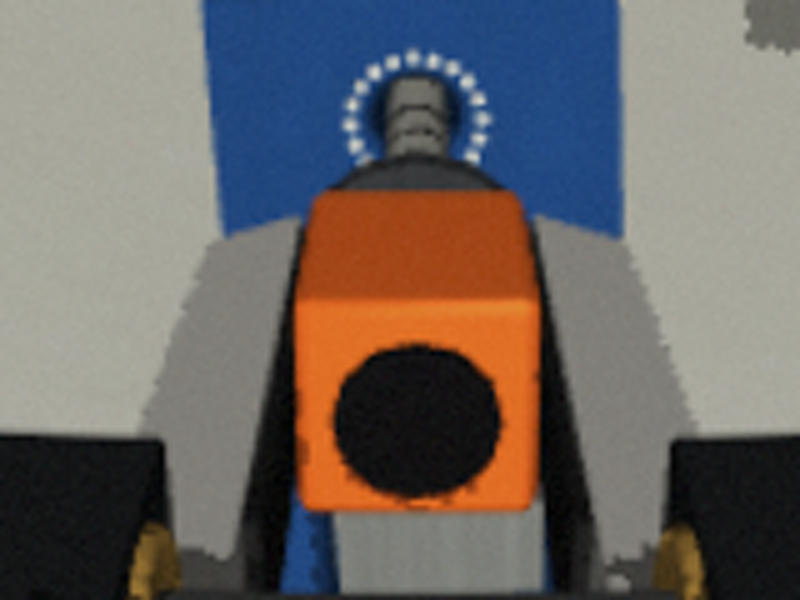

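Request:
{"op": "send_rows", "data": {"rows": [0, 0, -6, 0, 0, 0, 0, 0, 0, -4, 0, 0, 0, 0, 0, 0, -2, 0, 0, 0, 0, 0, 0, -1, 0, 0, 0, 0, 0, 0, -1, 0, 0, 0, 0, 0, 0, -1, 0, 0, 0, 0, 0, 0, 0, 0, 0, 0, 0, 0, 0, 0, 0, 0, 0, 0]}}

```text
time: 8.7
tool_pos: [0.5382, 0.0267, 0.1446]
ee_rot: [-3.141, -0.0, -1.301]
wrist_force: [-0.0, -0.3, -1.8]
width: 0.0261
```

Request:
{"op": "send_rows", "data": {"rows": [0, 0, -4, 0, 0, 0, 0, 0, 0, -3, 0, 0, 0, 0, 0, 0, -2, 0, 0, 0, 0, 0, 0, -1, 0, 0, 0, 0, 0, 0, -1, 0, 0, 0, 0, 0, 0, 0, 0, 0, 0, 0, 0, 0, 0, 0, 0, 0, 0, 0, 0, 0, 0, 0, 0, 0]}}

```text
time: 9.7
tool_pos: [0.5382, 0.0267, 0.1336]
ee_rot: [-3.141, -0.0, -1.301]
wrist_force: [-0.0, -0.4, -1.4]
width: 0.026
```

Request:
{"op": "send_rows", "data": {"rows": [0, 0, -4, 0, 0, 0, 0, 0, 0, -3, 0, 0, 0, 0, 0, 0, -2, 0, 0, 0, 0, 0, 0, -1, 0, 0, 0, 0, 0, 0, -1, 0, 0, 0, 0, 0, 0, -1, 0, 0, 0, 0, 0, 0, 0, 0, 0, 0, 0, 0, 0, 0, 0, 0, 0, 0]}}

```text
time: 10.7
tool_pos: [0.5382, 0.0267, 0.1216]
ee_rot: [-3.141, -0.0, -1.301]
wrist_force: [-0.6, 0.5, -1.9]
width: 0.0258
```

Request:
{"op": "send_rows", "data": {"rows": [0, 0, -4, 0, 0, 0, 0, 0, 0, -3, 0, 0, 0, 0, 0, 0, -2, 0, 0, 0, 0, 0, 0, -1, 0, 0, 0, 0, 0, 0, -1, 0, 0, 0, 0, 0, 0, -1, 0, 0, 0, 0, 0, 0, 0, 0, 0, 0, 0, 0, 0, 0, 0, 0, 0, 0]}}

```text
time: 11.7
tool_pos: [0.538, 0.0267, 0.1095]
ee_rot: [3.141, -0.0, -1.301]
wrist_force: [-2.9, 0.6, 1.1]
width: 0.0257
```

Run:
```python
from h import *
st(); s,p=shot("side","s1.png",(290,160,400,270),6)
```

```text
t 11.7 p [538.   26.7 109.5] rpy [180.   -0.  -74.5] F [-2.9  0.6  1.1] w 25.7 q [-0.06  0.1   1.55 -0.    1.49  1.25]
```

View pics/s1.png

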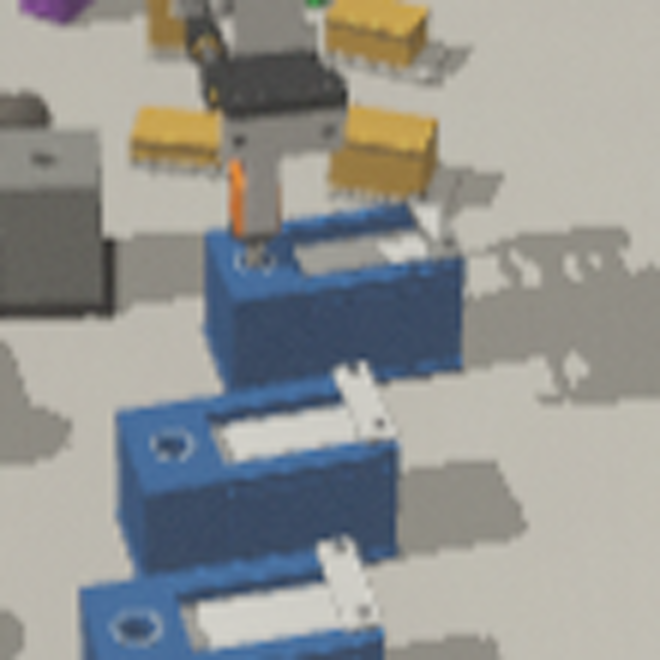

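Request:
{"op": "send_rows", "data": {"rows": [0, 0, -1, 0, 0, 0, 0, 0, 0, -1, 0, 0, 0, 0, 0, 0, -1, 0, 0, 0, 0, 0, 0, -0.5, 0, 0, 0, 0, 0, 0, -0.5, 0, 0, 0, 0, 0, 0, 0, 0, 0, 0, 0, 0, 0, 0, 0, 0, 0, 0, 0, 0, 0, 0, 0, 0, 0]}}

```text
time: 12.75
tool_pos: [0.5385, 0.0268, 0.108]
ee_rot: [-3.14, -0.0, -1.301]
wrist_force: [-4.1, 0.8, 10.6]
width: 0.0257
```

Request:
{"op": "send_rows", "data": {"rows": [0, 0, -1, 0, 0, 0, 0, 0, 0, -1, 0, 0, 0, 0, 0, 0, 0, 0, 0, 0, 0, 0, 0, 0, 0, 0, 0, 0, 0, 0, 0, 0, 0, 0, 0, 0, 0, 0, 0, 0, 0, 0, 0, 0, 0, 0, 0, 0, 0, 0, 0, 0, 0, 0, 0, 0]}}

```text
time: 13.75
tool_pos: [0.5398, 0.0272, 0.1077]
ee_rot: [-3.136, -0.001, -1.301]
wrist_force: [-4.0, 1.4, 14.3]
width: 0.0256
```

Fixture C's plunger stops hard at TCP z 108, which puts the tip at 16 mm, so its bore is 64 mm deep. Next is B.

Request:
{"op": "send_rows", "data": {"rows": [0, 0, 25, 0, 0, 0, 0, 0, 0, 55, 0, 0, 0, 0, 0, 0, 25, 0, 0, 0, 0, -7, 40, 0, 0, 0, 0, 0, -7, 40, 0, 0, 0, 0, 0, -7, 40, 0, 0, 0, 0, 0, -7, 38, 0, 0, 0, 0, 0, 0, 0, 0, 0, 0, 0, 0]}}

```text
time: 14.75
tool_pos: [0.5098, 0.1869, 0.2077]
ee_rot: [-3.141, 0.0, -1.297]
wrist_force: [0.3, -0.7, -2.2]
width: 0.0258
```

Run:
```python
from h import *
st(); s,p=shot("wrist","w8.png",None,1.25)
for o in bores(s,p): print(o,np.round(onz(s,o[1:3],0.08,p)[0]*1000,1))
```

```text
t 14.75 p [509.8 186.9 207.7] rpy [-180.     0.   -74.3] F [ 0.3 -0.7 -2.2] w 25.8 q [0.25 0.07 1.38 0.   1.69 1.54]
(1, 197.5, 102.5, 13.0, 15.0, 153.5) [574.6 339.3  80. ]
(5, 328.5, 137.0, 16.3, 16.3, 205.0) [572.5 198.4  80. ]
(18, 466.9, 211.9, 9.0, 13.3, 87.5) [540.2  28.3  80. ]
(18, 473.2, 209.5, 19.2, 8.9, 70.5) [545.   21.5  80. ]
```

View pics/w8.png

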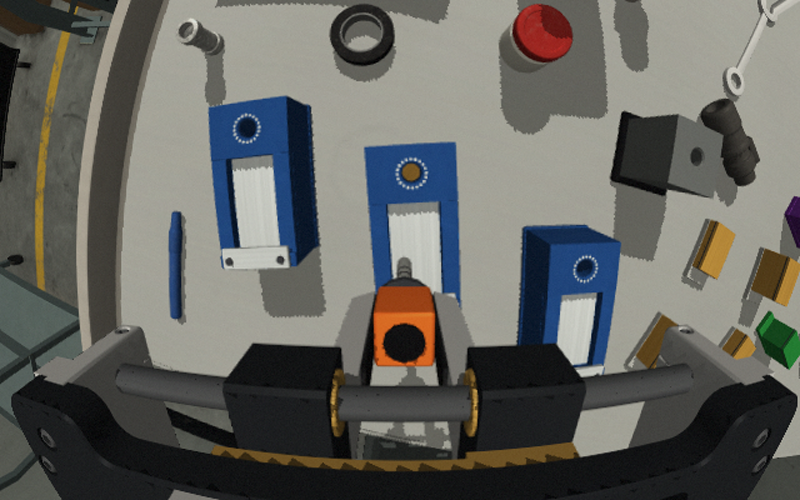

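Request:
{"op": "send_rows", "data": {"rows": [20, 4, 0, 0, 0, 0, 0, 21, 4, 0, 0, 0, 0, 0, 20, 3.5, 0, 0, 0, 0, 0, 0, 0, -20, 0, 0, 0, 0, 0, 0, -7, 0, 0, 0, 0, 0, 0, 0, 0, 0, 0, 0, 0, 0, 0, 0, 0, 0, 0, 0, 0, 0, 0, 0, 0, 0]}}

```text
time: 15.8
tool_pos: [0.5715, 0.1962, 0.1826]
ee_rot: [-3.14, -0.0, -1.301]
wrist_force: [-0.5, 0.3, -1.6]
width: 0.0258
```

Run:
```python
from h import *
st()
```

```text
t 15.8 p [571.5 196.2 182.6] rpy [-179.9   -0.   -74.5] F [-0.5  0.3 -1.6] w 25.8 q [ 0.24  0.21  1.27 -0.    1.65  1.54]
```

Correct by (+1,+2), then descend to tip z ≈ 66.

Request:
{"op": "send_rows", "data": {"rows": [1, 2.2, 0, 0, 0, 0, 0, 0, 0, 0, 0, 0, 0, 0, 0, 0, -10, 0, 0, 0, 0, 0, 0, -9, 0, 0, 0, 0, 0, 0, -4, 0, 0, 0, 0, 0, 0, 0, 0, 0, 0, 0, 0, 0, 0, 0, 0, 0, 0, 0, 0, 0, 0, 0, 0, 0]}}

```text
time: 16.8
tool_pos: [0.5724, 0.1985, 0.159]
ee_rot: [-3.141, -0.0, -1.301]
wrist_force: [-0.6, -0.9, -2.1]
width: 0.0258
```

Run:
```python
from h import *
st(); s,p=shot("wrist","w9.png",(240,190,400,310),5)
```

```text
t 16.8 p [572.4 198.5 159. ] rpy [-179.9   -0.   -74.5] F [-0.6 -0.9 -2.1] w 25.8 q [ 0.24  0.22  1.31 -0.    1.61  1.54]
```

View pics/w9.png

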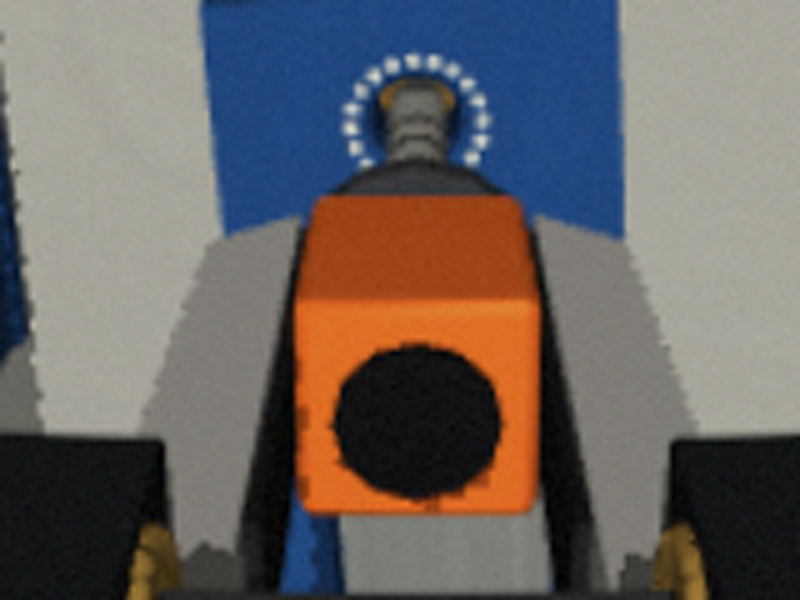

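The pin is centred and the shallow brass plunger is visible.

Request:
{"op": "send_rows", "data": {"rows": [0, 0, -6, 0, 0, 0, 0, 0, 0, -4, 0, 0, 0, 0, 0, 0, -2, 0, 0, 0, 0, 0, 0, -1, 0, 0, 0, 0, 0, 0, -0.5, 0, 0, 0, 0, 0, 0, 0, 0, 0, 0, 0, 0, 0, 0, 0, 0, 0, 0, 0, 0, 0, 0, 0, 0, 0]}}

```text
time: 17.85
tool_pos: [0.5721, 0.1984, 0.145]
ee_rot: [3.141, -0.0, -1.301]
wrist_force: [-1.4, -0.0, 1.3]
width: 0.0256
```

Request:
{"op": "send_rows", "data": {"rows": [0, 0, -1, 0, 0, 0, 0, 0, 0, -1, 0, 0, 0, 0, 0, 0, -1, 0, 0, 0, 0, 0, 0, -1, 0, 0, 0, 0, 0, 0, -1, 0, 0, 0, 0, 0, 0, 0, 0, 0, 0, 0, 0, 0, 0, 0, 0, 0, 0, 0, 0, 0, 0, 0, 0, 0]}}

```text
time: 18.85
tool_pos: [0.5729, 0.1986, 0.1437]
ee_rot: [-3.138, -0.0, -1.301]
wrist_force: [-3.2, -2.0, 11.5]
width: 0.0258
```

B's bore is 28 mm deep (hard stop at 143.7). Next is A.

Request:
{"op": "send_rows", "data": {"rows": [0, 0, 15, 0, 0, 0, 0, 0, 0, 52, 0, 0, 0, 0, -15, 32, 0, 0, 0, 0, 0, -15, 32, 0, 0, 0, 0, 0, -15, 32, 0, 0, 0, 0, 0, -15, 31, 0, 0, 0, 0, 0, 0, 0, 0, 0, 0, 0, 0, 0, 0, 0, 0, 0, 0, 0]}}

```text
time: 19.85
tool_pos: [0.5124, 0.3251, 0.2066]
ee_rot: [3.141, -0.001, -1.301]
wrist_force: [0.2, -0.0, -2.3]
width: 0.0259
```

Run:
```python
from h import *
st(); s,p=shot("wrist","w10.png",None,1.25)
for o in bores(s,p): print(o,np.round(onz(s,o[1:3],0.08,p)[0]*1000,1))
```

```text
t 19.85 p [512.4 325.1 206.6] rpy [ 1.80e+02 -1.00e-01 -7.45e+01] F [ 0.2 -0.  -2.3] w 25.9 q [ 0.47  0.21  1.22 -0.    1.7   1.77]
(1, 324.5, 136.0, 16.3, 16.3, 207.0) [575.1 340.2  80. ]
(2, 449.5, 176.5, 15.6, 24.0, 240.5) [573.2 202.   80. ]
(9, 548.0, 242.0, 14.1, 19.8, 211.0) [537.8  25.3  80. ]
```

View pics/w10.png

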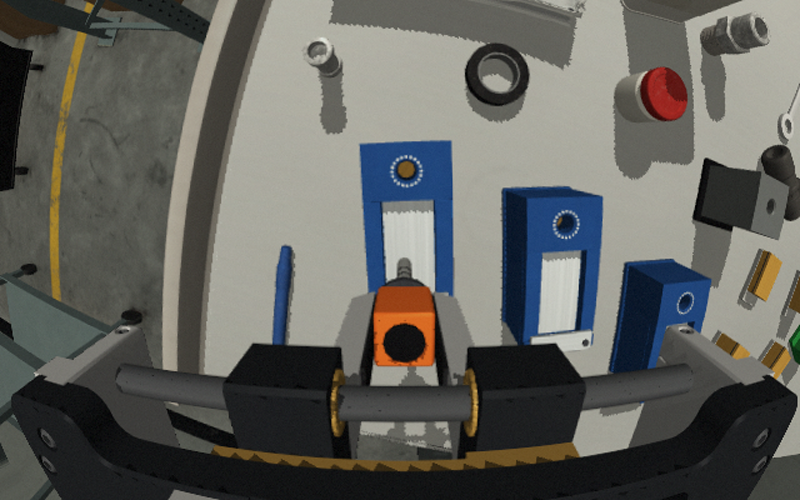

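Request:
{"op": "send_rows", "data": {"rows": [20, 5, 0, 0, 0, 0, 0, 21, 5, 0, 0, 0, 0, 0, 21, 5, 0, 0, 0, 0, 0, 0, 0, -20, 0, 0, 0, 0, 0, 0, -8, 0, 0, 0, 0, 0, 0, 0, 0, 0, 0, 0, 0, 0, 0, 0, 0, 0, 0, 0, 0, 0, 0, 0, 0, 0]}}

```text
time: 20.9
tool_pos: [0.5744, 0.3406, 0.1802]
ee_rot: [-3.14, 0.0, -1.301]
wrist_force: [0.4, 0.2, -2.1]
width: 0.0261
```

Run:
```python
from h import *
st()
```

```text
t 20.9 p [574.4 340.6 180.2] rpy [-179.9    0.   -74.5] F [ 0.4  0.2 -2.1] w 26.1 q [ 0.45  0.36  1.1  -0.    1.68  1.75]
```

Request:
{"op": "send_rows", "data": {"rows": [0.7, -0.3, 0, 0, 0, 0, 0, 0, 0, -8, 0, 0, 0, 0, 0, 0, -6, 0, 0, 0, 0, 0, 0, -4, 0, 0, 0, 0, 0, 0, -3, 0, 0, 0, 0, 0, 0, 0, 0, 0, 0, 0, 0, 0, 0, 0, 0, 0, 0, 0, 0, 0, 0, 0, 0, 0]}}

```text
time: 21.9
tool_pos: [0.575, 0.3402, 0.1583]
ee_rot: [-3.141, 0.0, -1.301]
wrist_force: [-0.4, 0.1, -1.4]
width: 0.0257
```

Run:
```python
from h import *
st(); s,p=shot("wrist","w11.png",(240,190,400,310),5)
```

```text
t 21.9 p [575.  340.2 158.3] rpy [-180.     0.   -74.5] F [-0.4  0.1 -1.4] w 25.7 q [ 0.45  0.36  1.13 -0.    1.64  1.75]
```

View pics/w11.png

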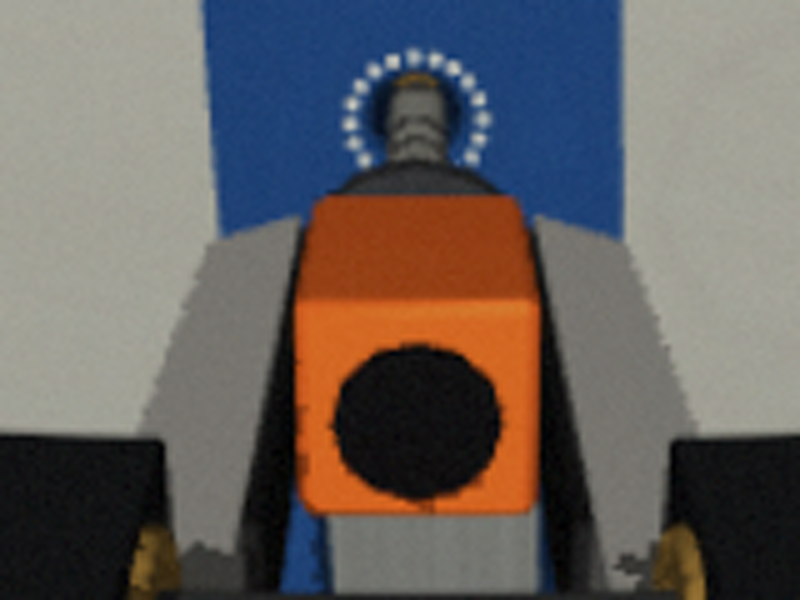

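To 133.5 (40 mm level: contact at 136, home at 132).

Request:
{"op": "send_rows", "data": {"rows": [0, 0, -8, 0, 0, 0, 0, 0, 0, -8, 0, 0, 0, 0, 0, 0, -4, 0, 0, 0, 0, 0, 0, -2, 0, 0, 0, 0, 0, 0, -1.5, 0, 0, 0, 0, 0, 0, -1, 0, 0, 0, 0, 0, 0, 0, 0, 0, 0, 0, 0, 0, 0, 0, 0, 0, 0]}}

```text
time: 22.95
tool_pos: [0.5749, 0.3401, 0.1337]
ee_rot: [-3.141, -0.0, -1.301]
wrist_force: [0.2, -0.3, -1.5]
width: 0.0256
```

Request:
{"op": "send_rows", "data": {"rows": [0, 0, -4, 0, 0, 0, 0, 0, 0, -3, 0, 0, 0, 0, 0, 0, -2, 0, 0, 0, 0, 0, 0, -1, 0, 0, 0, 0, 0, 0, -1, 0, 0, 0, 0, 0, 0, -1, 0, 0, 0, 0, 0, 0, 0, 0, 0, 0, 0, 0, 0, 0, 0, 0, 0, 0]}}

```text
time: 23.95
tool_pos: [0.5748, 0.3401, 0.1216]
ee_rot: [3.141, -0.0, -1.301]
wrist_force: [-0.7, -0.5, 2.1]
width: 0.0263
```

Request:
{"op": "send_rows", "data": {"rows": [0, 0, -1, 0, 0, 0, 0, 0, 0, -1, 0, 0, 0, 0, 0, 0, -1, 0, 0, 0, 0, 0, 0, -1, 0, 0, 0, 0, 0, 0, -1, 0, 0, 0, 0, 0, 0, 0, 0, 0, 0, 0, 0, 0, 0, 0, 0, 0, 0, 0, 0, 0, 0, 0, 0, 0]}}

```text
time: 24.95
tool_pos: [0.5753, 0.3403, 0.1198]
ee_rot: [-3.138, 0.0, -1.301]
wrist_force: [-3.6, -2.3, 10.1]
width: 0.0262
```

A's bore is 52 mm deep. I'll take the rod back to the stand.

Request:
{"op": "send_rows", "data": {"rows": [0, 0, 10, 0, 0, 0, 0, 0, 0, 45, 0, 0, 0, 0, 0, 0, 45, 0, 0, 0, 0, 0, -40, 0, 0, 0, 0, 0, 5, -55, 0, 0, 0, 0, 0, 15, -55, 0, 0, 0, 0, 0, 15, -55, 0, 0, 0, 0, 0, 15, -55, 0, 0, 0, 0, 0]}}

```text
time: 25.95
tool_pos: [0.6255, 0.0784, 0.2158]
ee_rot: [-3.141, 0.0, -1.301]
wrist_force: [0.3, 0.5, -0.0]
width: 0.0259
```

Request:
{"op": "send_rows", "data": {"rows": [15, -45, 0, 0, 0, 0, 0, 16, -44, 0, 0, 0, 0, 0, 16, -40, 0, 0, 0, 0, 0, 0, 0, 0, 0, 0, 0, 0, 0, 0, 0, 0, 0, 0, 0, 0, 0, 0, 0, 0, 0, 0, 0, 0, 0, 0, 0, 0, 0, 0, 0, 0, 0, 0, 0, 0]}}

```text
time: 26.95
tool_pos: [0.6718, -0.0481, 0.2168]
ee_rot: [-3.141, -0.0, -1.3]
wrist_force: [-0.5, 0.6, -1.9]
width: 0.0257
```

Run:
```python
from h import *
st(); s,p=shot("wrist","w12.png",(200,120,440,300),3.3)
```

```text
t 26.95 p [671.8 -48.1 216.8] rpy [-180.    -0.   -74.5] F [-0.5  0.6 -1.9] w 25.7 q [-0.16  0.37  1.01 -0.    1.76  1.14]
```

View pics/w12.png

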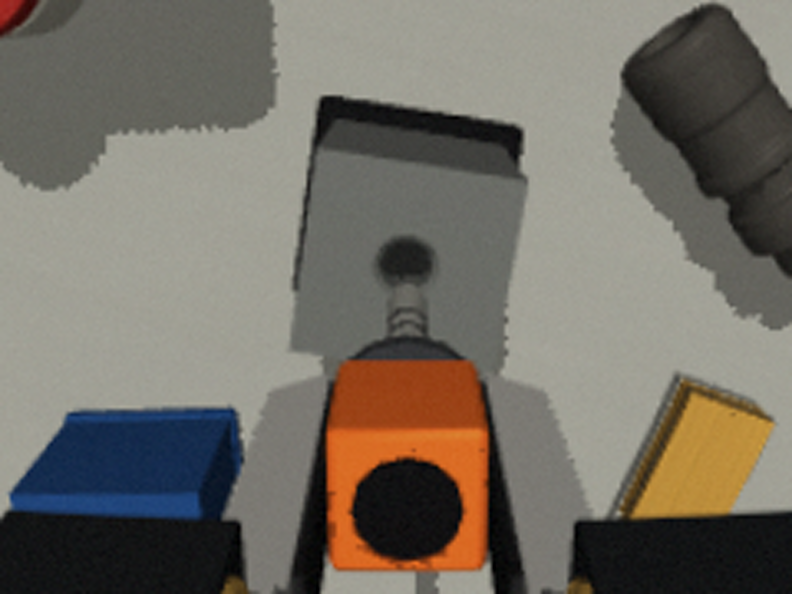

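Run:
```python
from h import *
s,p=shot("wrist"); print(p[0]*1000,onz(s,[[322.5,198.3]],.096,p)*1000)
```

```text
[671.7811683  -48.27381389 216.75199478] [[674.58089631 -47.59054273  96.        ]]
```

Request:
{"op": "send_rows", "data": {"rows": [1.2, 0, 0, 0, 0, 0, 0, 0, 0, -15, 0, 0, 0, 0, 0, 0, -10, 0, 0, 0, 0, 0, 0, -6, 0, 0, 0, 0, 0, 0, -5, 0, 0, 0, 0, 0, 0, -4, 0, 0, 0, 0, 0, 0, 0, 0, 0, 0, 0, 0, 0, 0, 0, 0, 0, 0]}}

```text
time: 28.05
tool_pos: [0.6732, -0.0489, 0.1769]
ee_rot: [-3.141, -0.0, -1.301]
wrist_force: [0.0, 0.9, -1.4]
width: 0.0256
```

Run:
```python
from h import *
st(); s,p=shot("wrist","w13.png",(240,190,400,310),5)
```

```text
t 28.05 p [673.2 -48.9 176.9] rpy [-180.    -0.   -74.5] F [ 0.   0.9 -1.4] w 25.6 q [-0.16  0.37  1.08 -0.    1.68  1.14]
```

View pics/w13.png

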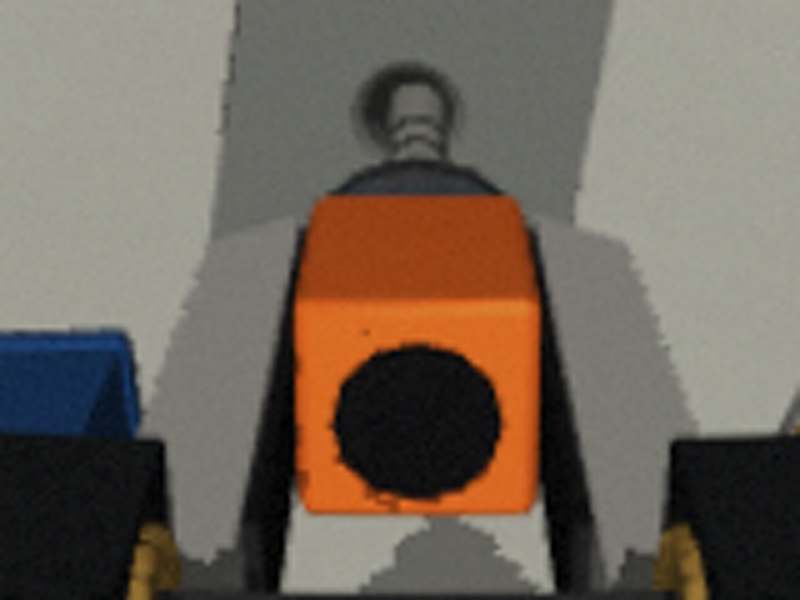

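Request:
{"op": "send_rows", "data": {"rows": [0, 0.8, -8, 0, 0, 0, 0, 0, 0, -15, 0, 0, 0, 0, 0, 0, -18, 0, 0, 0, 0, 0, 0, -15, 0, 0, 0, 0, 0, 0, -10, 0, 0, 0, 0, 0, 0, -4, 0, 0, 0, 0, 0, 0, -1.5, 0, 0, 0, 0, 0, 0, 0, 0, 0, 0, 0]}}

```text
time: 29.1
tool_pos: [0.6734, -0.0482, 0.1057]
ee_rot: [-3.141, -0.001, -1.301]
wrist_force: [0.5, -0.6, -1.2]
width: 0.0259
```

Request:
{"op": "send_rows", "data": {"rows": [0, 0, -1.5, 0, 0, 0, 0, 0, 0, -0.5, 0, 0, 0, 0, 0, 0, 0, 0, 0, 0, 0.6, 0, 0, 0, 0, 0, 0, 0.6, 0, 0, 0, 0, 0, 0, 0.6, 0, 0, 20, 0, 0, 0, 0.6, 0, 0, 50, 0, 0, 0, 0.6, 0, 0, 50, 0, 0, 0, 0.8]}}

```text
time: 30.1
tool_pos: [0.673, -0.0481, 0.2257]
ee_rot: [-3.141, -0.0, -1.301]
wrist_force: [0.7, -0.8, -0.0]
width: 0.0628
```

Run:
```python
from h import *
st(); s,p=shot("wrist","w14.png",None,1.25)
```

```text
t 30.1 p [673.  -48.1 225.7] rpy [-180.    -0.   -74.5] F [ 0.7 -0.8 -0. ] w 62.8 q [-0.16  0.37  0.99 -0.    1.78  1.15]
```

View pics/w14.png

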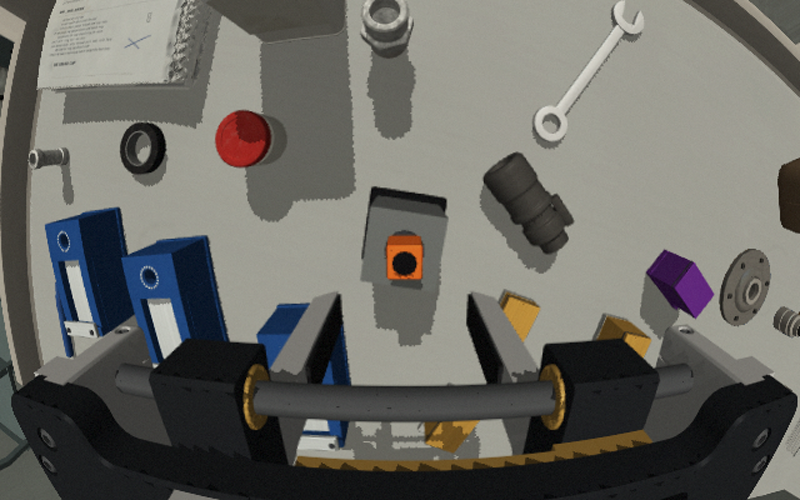

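Request:
{"op": "send_rows", "data": {"rows": [-37, -34, 10, 0, 0, 0, 1, -37, -34, 10, 0, 0, 0, 1, -37, -34, 5, 0, 0, 0, 1, -37, -34, 0, 0, 0, 0, 1, -37, -34, 0, 0, 0, 0, 1, -37, -34, 0, 0, 0, 0, 1, 0, 0, 0, 0, 0, 0, 1, 0, 0, 0, 0, 0, 0, 1]}}

```text
time: 31.15
tool_pos: [0.4516, -0.2519, 0.2491]
ee_rot: [-3.14, -0.001, -1.301]
wrist_force: [0.9, 0.3, -0.2]
width: 0.0946
```

Run:
```python
from h import *
st(); s,p=shot("wrist","w15.png",None,1.25)
```

```text
t 31.15 p [ 451.6 -251.9  249.1] rpy [-1.799e+02 -1.000e-01 -7.460e+01] F [ 0.9  0.3 -0.2] w 94.6 q [-0.62  0.01  1.37  0.    1.76  0.68]
```

View pics/w15.png

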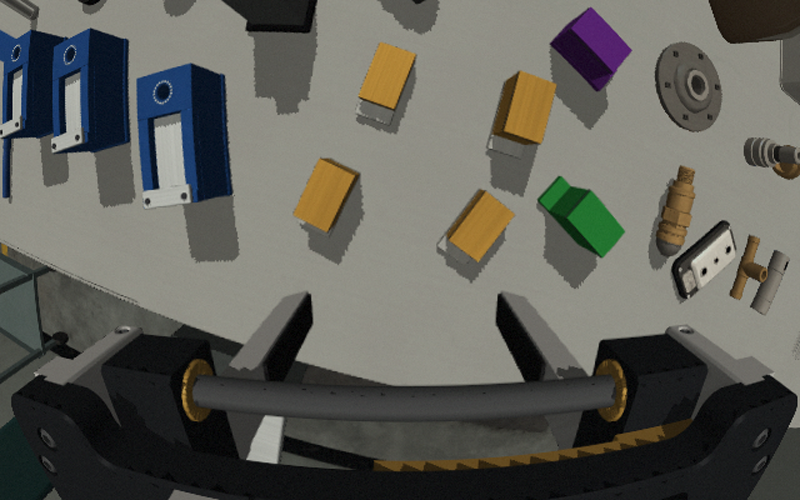

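```bash
cat >> h.py <<'E'
def tops(s,p,vmin=None,minA=300):
    """brass top faces: list of (centre px, corner px 4x2, area)"""
    hsv=cv2.cvtColor(s["color"],cv2.COLOR_RGB2HSV)
    m0=cv2.inRange(hsv,(14,110,60),(26,255,255)); n,l,stt,c=cv2.connectedComponentsWithStats(m0)
    res=[]
    for i in range(1,n):
        if stt[i,4]<minA: continue
        V=cv2.medianBlur(hsv[...,2],3); vv=V[l==i]
        t,_=cv2.threshold(vv.reshape(-1,1),0,255,cv2.THRESH_OTSU)
        hi=np.median(vv[vv>t]); thr=hi-22 if vmin is None else vmin
        m=((l==i)&(V>thr)).astype(np.uint8); m=cv2.morphologyEx(m,cv2.MORPH_OPEN,np.ones((3,3)))
        cs,_=cv2.findContours(m,cv2.RETR_EXTERNAL,cv2.CHAIN_APPROX_NONE)
        cc=max(cs,key=cv2.contourArea); hull=cv2.convexHull(cc)
        for e in np.arange(1,12,.5):
            q=cv2.approxPolyDP(hull,e,True)
            if len(q)<=4: break
        res.append((cc.reshape(-1,2).mean(0),q.reshape(-1,2),cv2.contourArea(cc),hi,t))
    return res
def quadsize(s,p,q,h):
    X=onz(s,q,h,p)[:,:2]*1000; e=np.roll(X,-1,0)-X; L=np.linalg.norm(e,axis=1)
    return X,e,L
E
python3 - <<'E'
from h import *
s,p=shot("wrist")
im=cv2.resize(s["color"][:,:,::-1],None,fx=4,fy=4,interpolation=cv2.INTER_CUBIC)
for c,q,a,hi,t in tops(s,p):
    print(np.round(c),q.tolist(),a,hi,t)
    if len(q)!=4: continue
    cv2.polylines(im,[(q*4+2).astype(int)],True,(0,0,255),1)
    for h in (28,40,52,64):
        X,e,L=quadsize(s,p,q,h/1000); print('  ',h,np.round(X.mean(0)),np.round(L,1))
cv2.imwrite("pics/w15c.png",im[100:900,900:1700])
cv2.imwrite("pics/w15c.png",cv2.resize(im[100:900,900:1700],None,fx=.75,fy=.75))
E
```

```text
[310.  60.] [[304, 34], [331, 43], [315, 85], [288, 76]] 1330.0 176.0 138.0
   28 [ 604. -192.] [37.  60.2 36.8 60.4]
   40 [ 601. -193.] [35.9 58.4 35.7 58.6]
   52 [ 599. -194.] [34.8 56.6 34.6 56.8]
   64 [ 597. -196.] [33.7 54.8 33.5 55. ]
[425.  86.] [[417, 58], [444, 67], [433, 113], [405, 103]] 1443.0 162.0 117.0
   28 [ 617. -346.] [39.6 66.8 40.9 64.8]
   40 [ 614. -343.] [38.4 64.8 39.7 62.8]
   52 [ 611. -339.] [37.2 62.8 38.5 60.9]
   64 [ 609. -336.] [36.  60.8 37.3 58.9]
[258. 156.] [[255, 128], [282, 140], [261, 184], [235, 172]] 1468.5 163.0 129.0
   28 [ 464. -160.] [39.2 65.1 39.2 64.9]
   40 [ 466. -162.] [38.  63.2 38.  63. ]
   52 [ 467. -164.] [36.8 61.2 36.8 61. ]
   64 [ 469. -166.] [35.6 59.3 35.6 59.1]
[548. 164.] [[552, 147], [548, 181], [542, 163], [544, 151]] 311.0 136.0 112.0
   28 [ 587. -580.] [55.  33.4 19.2 19.1]
   40 [ 585. -569.] [53.3 32.4 18.7 18.5]
   52 [ 583. -559.] [51.7 31.4 18.1 17.9]
   64 [ 581. -549.] [50.  30.4 17.5 17.4]
[386. 181.] [[391, 155], [410, 174], [380, 207], [361, 191]] 1336.5 163.0 126.0
   28 [ 476. -332.] [37.  60.5 34.7 62.3]
   40 [ 477. -329.] [35.9 58.7 33.6 60.5]
   52 [ 479. -326.] [34.8 56.9 32.6 58.6]
   64 [ 480. -323.] [33.7 55.1 31.5 56.7]
[512. 348.] [[530, 341], [521, 353], [493, 354], [496, 347]] 292.0 98.0 83.0
   28 [ 239. -697.] [32.  77.5 18.  87.5]
   40 [ 247. -683.] [31.1 75.2 17.5 84.9]
   52 [ 256. -669.] [30.1 72.8 17.  82.2]
   64 [ 265. -655.] [29.2 70.5 16.4 79.6]
```

View pics/w15c.png

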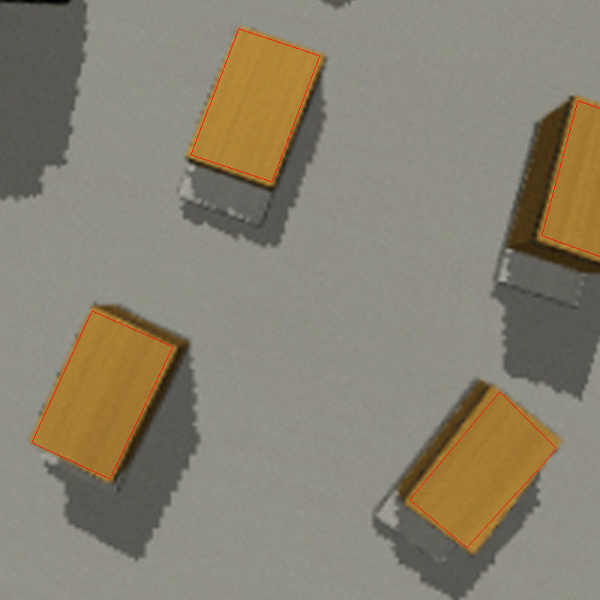

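```bash
cat >> h.py <<'E'
def blk(s,p,q,h):
    """top-face quad px -> centre of top face, yaw of block (+x away from robot)"""
    X,e,L=quadsize(s,p,q,h)
    i=int(L[1]+L[3]>L[0]+L[2]); d=e[i]/L[i]-e[i+2]/L[i+2]; 
    if d[0]<0: d=-d
    yaw=np.degrees(np.arctan2(d[1],d[0])); return X.mean(0),yaw,L
E
python3 - <<'E'
from h import *
s,p=shot("wrist")
for (c,q,a,hi,t),h in zip([x for x in tops(s,p) if x[2]>1000],(28,64,52,40)):
    print(h,*[np.round(x,1) for x in blk(s,p,q,h/1000)])
E
```

```text
28 [ 603.8 -192. ] -4.7 [35.7 60.1 36.7 60.8]
64 [ 608.5 -336.1] 2.5 [36.  60.3 37.  59.7]
52 [ 467.9 -164.7] -10.7 [36.8 59.4 36.3 60.4]
40 [ 477.7 -329.4] -23.2 [36.  60.7 35.5 60.4]
```

Request:
{"op": "send_rows", "data": {"rows": [-11, 25, -15, 0, 0, -6.5, 1, -11, 25, -15, 0, 0, -6.5, 1, -11, 25, -15, 0, 0, -6.5, 1, -12, 24, -14, 0, 0, -6.6, 1, 0, 0, 0, 0, 0, 0, 1, 0, 0, 0, 0, 0, 0, 1, 0, 0, 0, 0, 0, 0, 1, 0, 0, 0, 0, 0, 0, 1]}}

```text
time: 32.3
tool_pos: [0.4065, -0.1538, 0.1894]
ee_rot: [-3.141, -0.0, -1.757]
wrist_force: [0.3, -1.0, 0.0]
width: 0.0944
```

Run:
```python
from h import *
st(); s,p=shot("wrist","w16.png",None,1.25)
for x in tops(s,p):
    if x[2]>1000: print(x[0],x[1].tolist(),*[np.round(y,1) for y in blk(s,p,x[1],.052)])
```

```text
t 32.3 p [ 406.5 -153.8  189.4] rpy [-180.    -0.  -100.7] F [ 0.3 -1.   0. ] w 94.4 q [-0.49 -0.17  1.65 -0.    1.66  1.26]
[324.19463087  20.6442953 ] [[339, 0], [343, 40], [309, 42], [306, 0]] [ 590.7 -189.8] -6.3 [46.3 34.6 48.6 34.2]
[463.975 107.05 ] [[454, 77], [483, 86], [473, 137], [445, 129]] [ 478.1 -323.1] -21.0 [36.9 59.6 35.5 58.6]
[322.31216931 137.47089947] [[306, 107], [342, 109], [338, 168], [303, 166]] [ 468.3 -164.7] -14.0 [36.4 60.9 36.2 60.9]
```

View pics/w16.png

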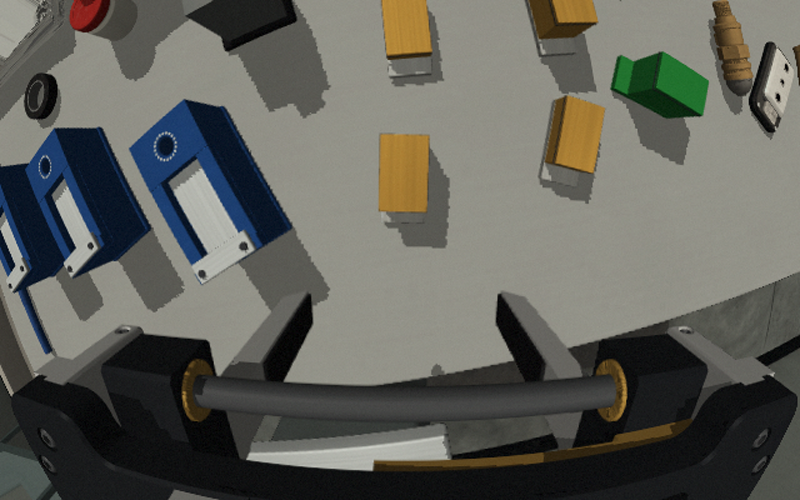

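Request:
{"op": "send_rows", "data": {"rows": [29, -5, 0, 0, 0, -1.7, 0.85, 29, -5, 0, 0, 0, -1.6, 0.85, 0, 0, -50, 0, 0, 0, 0.85, 0, 0, -55, 0, 0, 0, 0.85, 0, 0, -40, 0, 0, 0, 0.85, 0, 0, -20, 0, 0, 0, 0.85, 0, 0, -8, 0, 0, 0, 0.85, 0, 0, 0, 0, 0, 0, 0.85]}}

```text
time: 33.35
tool_pos: [0.4642, -0.1634, 0.0161]
ee_rot: [3.142, -0.0, -1.814]
wrist_force: [0.4, -0.3, 0.5]
width: 0.0799
```

Run:
```python
from h import *
st(); s,p=shot("wrist","w17.png",None,1.25)
```

```text
t 33.35 p [ 464.2 -163.4   16.1] rpy [ 180.   -0. -104.] F [ 0.4 -0.3  0.5] w 79.9 q [-0.45  0.08  1.77 -0.    1.29  1.36]
```

View pics/w17.png

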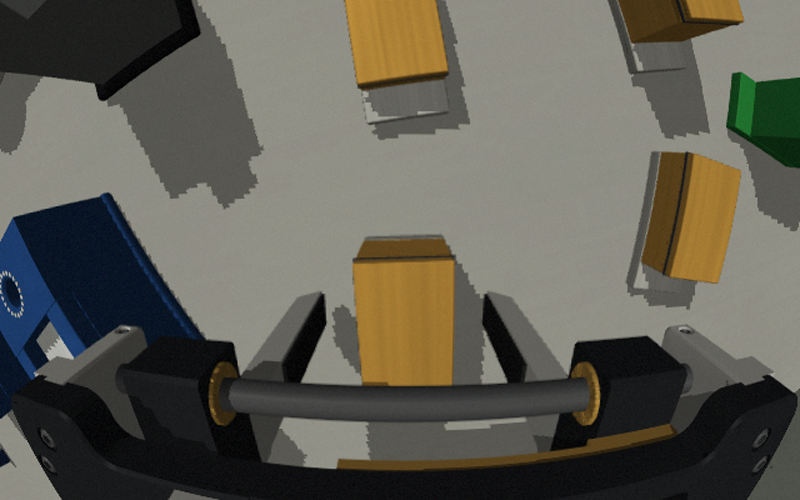

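Request:
{"op": "send_rows", "data": {"rows": [0, 0, 0, 0, 0, 0, 0, 0, 0, 0, 0, 0, 0, 0, 0, 0, 0, 0, 0, 0, 0, 0, 0, 0, 0, 0, 0, 0, 0, 0, 0, 0, 0, 0, 0, 0, 0, 8, 0, 0, 0, 0, 0, 0, 40, 0, 0, 0, 0, 0, 0, 50, 0, 0, 0, 0]}}

```text
time: 34.4
tool_pos: [0.4623, -0.1621, 0.1129]
ee_rot: [3.136, 0.001, -1.814]
wrist_force: [0.3, -0.8, -3.3]
width: 0.0399
```

Run:
```python
from h import *
st(); s,p=shot("wrist","w18.png",None,1.25)
```

```text
t 34.4 p [ 462.3 -162.1  112.9] rpy [ 1.797e+02  1.000e-01 -1.039e+02] F [ 0.3 -0.8 -3.3] w 39.9 q [-0.45 -0.    1.65  0.    1.5   1.36]
```

View pics/w18.png

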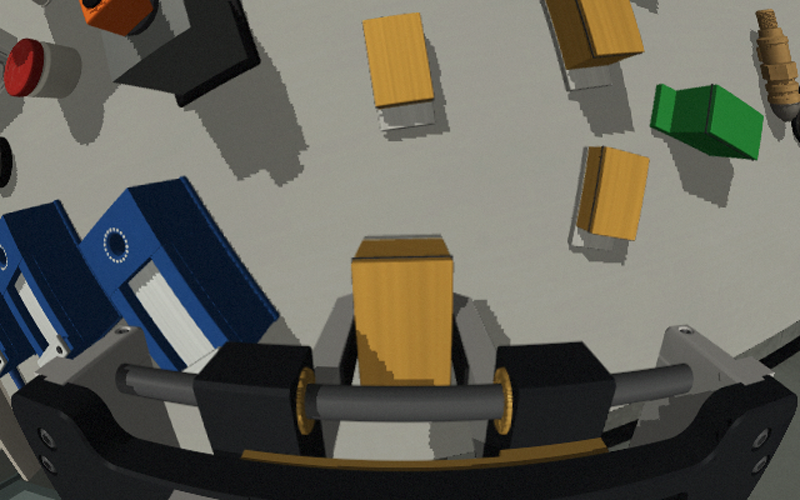

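Request:
{"op": "send_rows", "data": {"rows": [-4, 45, 40, 0, 0, 3.7, 0, -4, 55, 25, 0, 0, 3.7, 0, -4, 58, 18, 0, 0, 3.7, 0, -4, 60, 15, 0, 0, 3.7, 0, -4, 60, 15, 0, 0, 3.7, 0, -4, 60, 12, 0, 0, 3.7, 0, -4, 60, 10, 0, 0, 3.7, 0, -4, 60, 0, 0, 0, 3.6, 0]}}

```text
time: 35.45
tool_pos: [0.4317, 0.2971, 0.2495]
ee_rot: [-3.14, 0.0, -1.297]
wrist_force: [0.7, -0.2, -3.4]
width: 0.0399
```

Request:
{"op": "send_rows", "data": {"rows": [0, 0, 0, 0, 0, 0, 0, 0, 0, 0, 0, 0, 0, 0, 0, 0, 0, 0, 0, 0, 0, 0, 0, 0, 0, 0, 0, 0, 0, 0, 0, 0, 0, 0, 0, 0, 0, 0, 0, 0, 0, 0, 0, 0, 0, 0, 0, 0, 0, 0, 0, 0, 0, 0, 0, 0]}}

```text
time: 36.45
tool_pos: [0.432, 0.2949, 0.249]
ee_rot: [3.142, -0.0, -1.299]
wrist_force: [-0.2, 0.4, -3.7]
width: 0.0399
```

Run:
```python
from h import *
st(); s,p=shot("wrist","w19.png",None,1.25); cv2.imwrite("pics/w19raw.png",s["color"][:,:,::-1]); np.save("w19p.npy",np.array(p))
for o in bores(s,p): print(o,np.round(onz(s,o[1:3],0.08,p)[0]*1000,1))
```

```text
t 36.45 p [432.  294.9 249. ] rpy [180.   -0.  -74.4] F [-0.2  0.4 -3.7] w 39.9 q [ 0.49  0.02  1.35 -0.    1.77  1.79]
(1, 317.8, 60.8, 14.8, 14.1, 161.5) [573.9 339.9  80. ]
(1, 325.7, 57.1, 19.3, 8.0, 64.5) [580.4 332.6  80. ]
(2, 432.5, 99.5, 17.0, 15.6, 188.5) [571.4 201.9  80. ]
(13, 534.3, 170.3, 8.6, 10.2, 62.5) [539.1  28.9  80. ]
```

View pics/w19.png

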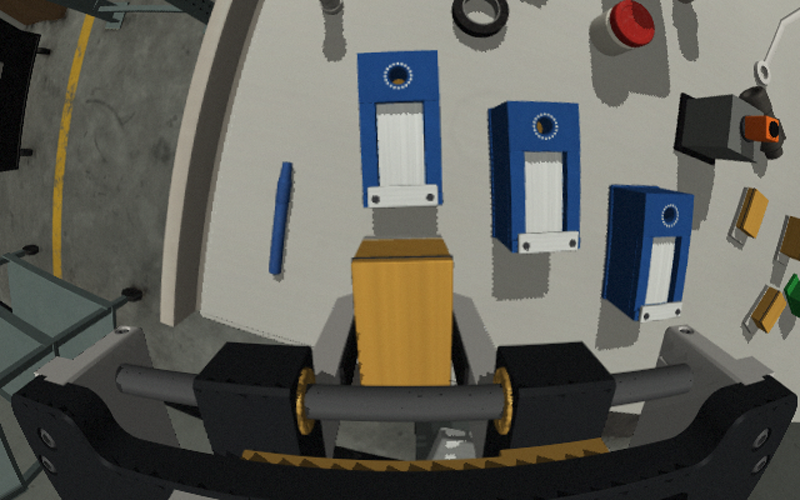

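```bash
cat >> h.py <<'E'
def fixyaw(s,p,c,rows,hw=60,z=.08):
    """sub-pixel left/right edges of the blue top face along image rows around column c -> lines in world at z"""
    f=s["color"].astype(float); b=cv2.GaussianBlur(f[...,2]-f[...,0],(3,3),0)  # blueness
    L=[];Rr=[]
    for r in rows:
        row=b[r]; T=45
        xs=np.where(row[c-hw:c+hw]>T)[0]+c-hw
        if len(xs)<4: continue
        a,e=xs[0],xs[-1]
        L.append((a-(row[a]-T)/(row[a]-row[a-1]+1e-9),r)); Rr.append((e+(row[e]-T)/(row[e]-row[e+1]+1e-9),r))
    out=[]
    for P in (L,Rr):
        X=onz(s,P,z,p)[:,:2]*1000
        vx,vy,x0,y0=cv2.fitLine(X.astype(np.float32),cv2.DIST_HUBER,0,.5,.01).ravel()
        if vx<0: vx,vy=-vx,-vy
        out.append((np.degrees(np.arctan2(vy,vx)),np.array([x0,y0])))
    return out
E
python3 - <<'E'
from h import *
s,_=shot("top"); s,p=shot("wrist")
o=fixyaw(s,p,318,range(50,148),44); print(o)
for y,x in o: pass
(y1,a),(y2,b)=o; ym=np.radians((y1+y2)/2); n=np.array([-np.sin(ym),np.cos(ym)]); print("width",(a-b)@n,"mid lateral",(a+b)@n/2,"bore lateral",np.array([575.05,340.2])@n, 'bore cam',np.array([573.9,339.9])@n)
im=s["color"]; cv2.imwrite("pics/w20.png",cv2.resize(im[20:220,250:390,::-1],None,fx=4,fy=3,interpolation=cv2.INTER_CUBIC)[:600])
E
```

```text
[(np.float32(17.86661), array([519.3725 , 359.66138], dtype=float32)), (np.float32(17.493996), array([546.9404 , 293.63687], dtype=float32))]
width 71.278435 mid lateral 149.29759 bore lateral 149.48511781394484 bore cam 149.5485493719578
```

View pics/w20.png

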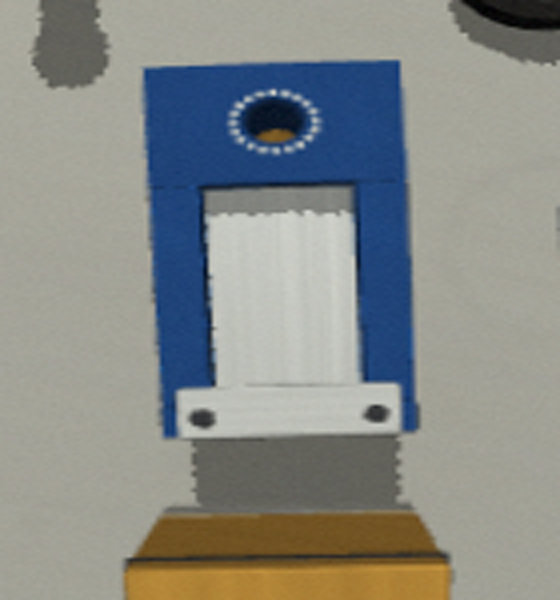

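```bash
cat >> h.py <<'E'
def inhand(s,p,px,dz):
    """px of far top edge of held block; dz = its height above TCP along tool -z (m). returns tool x,y mm"""
    o,d=ray(s,px,p); Rt=R.from_euler('xyz',p[1]).as_matrix(); o=(o-p[0])@Rt; d=d@Rt
    return (o+d*((-dz-o[2])/d[:,2])[:,None])*1000
E
python3 - <<'E'
from h import *
s,p=shot("wrist")
v=s["color"].astype(float).sum(2)
print(np.round(v[185:218,322]).astype(int))
print(np.round(v[212,275:290]),np.round(v[212,355:370]))
for y in (205,206,207): print(inhand(s,p,[[282,y],[322,y],[362.4,y]],.052-.0161).round(1).tolist())
u=np.array([.9527,.304]); K=onz(s,[[322.5,147.7]],.089,p)[0,:2]*1000
print((K-[513.1,320.4])@u)
E
```

```text
[280 287 294 301 309 335 271 240 222 228 236 219 223 226 233 219 228 225
 225 203 131 184 213 236 305 375 347 346 356 350 363 358 356]
[473. 471. 471. 467. 471. 434. 326. 358. 359. 365. 368. 374. 368. 369.
 375.] [364. 361. 359. 364. 366. 368. 343. 350. 391. 471. 475. 464. 470. 473.
 478.]
[[-19.2, -37.3, -35.9], [0.2, -37.3, -35.9], [19.7, -37.4, -35.9]]
[[-19.2, -36.8, -35.9], [0.2, -36.9, -35.9], [19.7, -36.9, -35.9]]
[[-19.2, -36.3, -35.9], [0.2, -36.4, -35.9], [19.7, -36.4, -35.9]]
-34.64821947510278
```

Request:
{"op": "send_rows", "data": {"rows": [0, 0, 0, 0, 0, 2.1, 0, 22.5, 7.1, -20, 1.14, -3.57, 0, 0, 22.5, 7.1, -25, 1.14, -3.57, 0, 0, 22.5, 7.1, -25, 1.14, -3.57, 0, 0, 22.5, 7.1, -25, 1.14, -3.57, 0, 0, 0, 0, 0, 0, 0, 0, 0, 0, 0, 0, 0, 0, 0, 0, 0, 0, 0, 0, 0, 0, 0]}}

```text
time: 37.65
tool_pos: [0.5226, 0.3237, 0.1561]
ee_rot: [-2.877, 0.001, -1.262]
wrist_force: [-0.0, -0.3, -4.1]
width: 0.0403
```

```bash
cat >> h.py <<'E'
def pk(P,yf,bx,g=16.1):
    """report TCP & held-block corner in pocket frame; P pocket centre mm, yf fixture yaw deg, bx block x at TCP, g tip height"""
    o=get_obs(); t=np.array(o["tool_pos"])*1000; Rt=R.from_euler('xyz',o["ee_rot"]).as_matrix()
    Rf=R.from_euler('z',yf,degrees=True).as_matrix()
    # block axes: x=-tool y, y=+tool x , z=-tool z
    B=np.c_[-Rt[:,1],Rt[:,0],-Rt[:,2]]; Q=Rf.T@B
    c=Rf.T@(t-np.array([P[0],P[1],68]))
    corner=c+Q@np.array([-40-bx,0,-g])
    far=c+Q@np.array([40-bx,0,-g])
    e=R.from_matrix(Q).as_euler('zyx',degrees=True)
    print("t",round(o["time"],2),"tcp_pk",c.round(1),"toe corner",corner.round(1),"far",far.round(1),"yaw,pitch,roll",e.round(2),"F",np.round(o["wrist_force"],1),"w",round(o["width"]*1000,1))
E
python3 - <<'E'
from h import *
st(); pk((513.1,320.4),17.7,4.2)
shot("wrist","w21.png",None,1.25)
E
```

```text
t 37.65 p [522.6 323.7 156.1] rpy [-164.9    0.   -72.3] F [-0.  -0.3 -4.1] w 40.3 q [ 0.49  0.06  1.53 -0.05  1.3   1.76]Traceback (most recent call last):
  File "<stdin>", line 2, in <module>
  File "h.py", line 106, in pk
    e=R.from_matrix(Q).as_euler('zyx',degrees=True)
      ~~~~~~~~~~~~~^^^
  File "scipy/spatial/transform/_rotation.pyx", line 1143, in scipy.spatial.transform._rotation.Rotation.from_matrix
ValueError: Non-positive determinant (left-handed or null coordinate frame) in rotation matrix 0: [[ 9.65317742e-01 -5.05189127e-04 -2.61077387e-01]
 [-6.73898474e-04 -9.99999618e-01 -5.56682525e-04]
 [ 2.61077006e-01 -7.13315171e-04  9.65317713e-01]].
```

```bash
sed -i 's/B=np.c_\[-Rt\[:,1\],Rt\[:,0\],-Rt\[:,2\]\]/B=np.c_[-Rt[:,1],-Rt[:,0],-Rt[:,2]]/' h.py
python3 - <<'E'
from h import *
pk((513.1,320.4),17.7,4.2)
shot("wrist","w21.png",None,1.25)
E
```

```text
t 37.65 tcp_pk [10.1  0.3 88.1] toe corner [-28.4   0.3  61.1] far [48.9  0.3 81.9] yaw,pitch,roll [ -0.03 -15.13   0.03] F [-0.  -0.3 -4.1] w 40.3
```

View pics/w21.png

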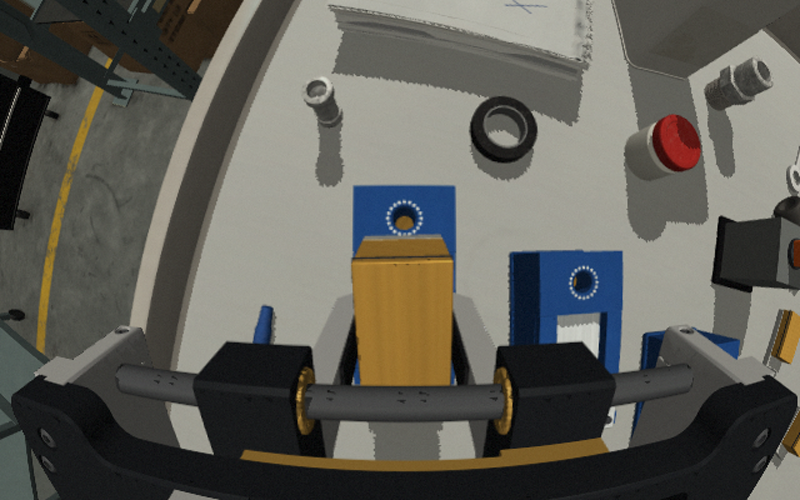

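Request:
{"op": "send_rows", "data": {"rows": [0, 0, -20, 0, 0, 0, 0, 0, 0, -18, 0, 0, 0, 0, 0, 0, -10, 0, 0, 0, 0, 0, 0, -6, 0, 0, 0, 0, 0, 0, -4, 0, 0, 0, 0, 0, 0, 0, 0, 0, 0, 0, 0, 0, 0, 0, 0, 0, 0, 0, 0, 0, 0, 0, 0, 0]}}

```text
time: 38.7
tool_pos: [0.5223, 0.3235, 0.0966]
ee_rot: [-2.879, 0.0, -1.263]
wrist_force: [0.5, -0.7, -3.6]
width: 0.0398
```

Run:
```python
from h import *
pk((513.1,320.4),17.7,4.2)
shot("side","s2.png",(260,220,400,330),5.5)
```

```text
t 38.7 tcp_pk [ 9.7  0.1 28.6] toe corner [-28.8   0.1   1.6] far [48.5  0.1 22.4] yaw,pitch,roll [-5.000e-02 -1.505e+01  1.000e-02] F [ 0.5 -0.7 -3.6] w 39.8
```

View pics/s2.png

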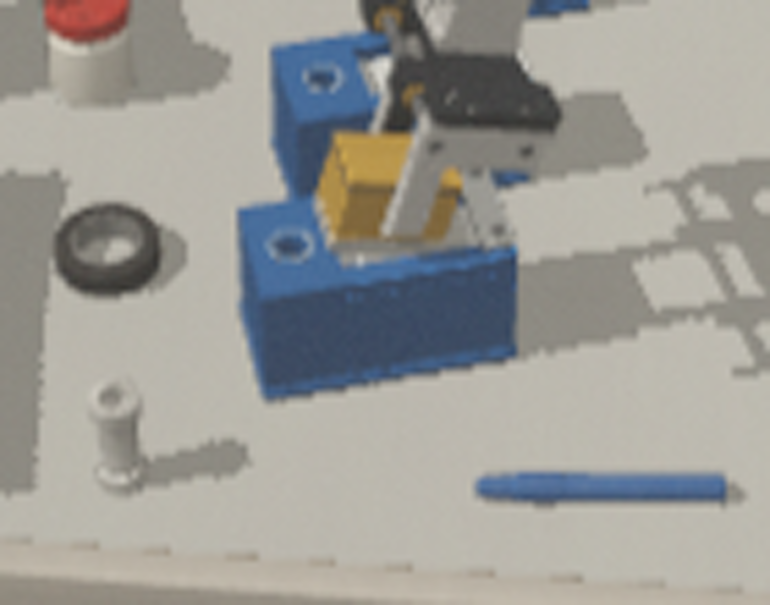

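Request:
{"op": "send_rows", "data": {"rows": [-2, -0.65, 0, 0, 0, 0, 0, -2, -0.65, 0, 0, 0, 0, 0, -2, -0.65, -0.2, 0, 0, 0, 0, -2, -0.65, -0.2, 0, 0, 0, 0, 0, 0, 0, 0, 0, 0, 0, 0, 0, 0, 0, 0, 0, 0, 0, 0, 0, 0, 0, 0, 0, 0, 0, 0, 0, 0, 0, 0]}}

```text
time: 39.75
tool_pos: [0.5141, 0.3207, 0.0956]
ee_rot: [-2.88, 0.0, -1.263]
wrist_force: [-1.1, 1.1, -4.2]
width: 0.0399
```

Run:
```python
from h import *
pk((513.1,320.4),17.7,4.2)
```

```text
t 39.75 tcp_pk [ 1.   0.  27.6] toe corner [-37.5   0.1   0.6] far [39.8 -0.  21.3] yaw,pitch,roll [ -0.05 -14.99   0.  ] F [-1.1  1.1 -4.2] w 39.9
```

Request:
{"op": "send_rows", "data": {"rows": [0.5, 0.17, -1.8, -0.76, 2.38, 0, 0, 0.5, 0.17, -1.8, -0.76, 2.38, 0, 0, 0.5, 0.17, -1.8, -0.76, 2.38, 0, 0, 0.5, 0.17, -1.8, -0.76, 2.38, 0, 0, 0, 0, 0, 0, 0, 0, 0, 0, 0, 0, 0, 0, 0, 0, 0, 0, 0, 0, 0, 0, 0, 0, 0, 0, 0, 0, 0, 0]}}

```text
time: 40.75
tool_pos: [0.5159, 0.3214, 0.0886]
ee_rot: [-3.054, 0.0, -1.263]
wrist_force: [-0.9, -0.2, -3.8]
width: 0.04
```

Run:
```python
from h import *
pk((513.1,320.4),17.7,4.2)
shot("wrist","w22.png",None,1.25)
```

```text
t 40.75 tcp_pk [ 2.9  0.1 20.6] toe corner [-39.7   0.1   0.7] far [40.   0.1  7.7] yaw,pitch,roll [-0.04 -5.03 -0.  ] F [-0.9 -0.2 -3.8] w 40.0
```

View pics/w22.png

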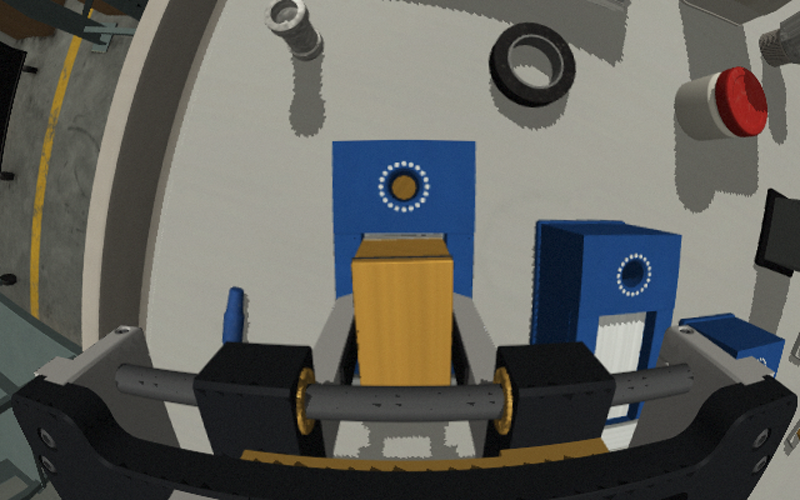

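Request:
{"op": "send_rows", "data": {"rows": [0.6, 0.2, -1.9, -0.76, 2.38, 0, 0, 0.6, 0.2, -1.9, -0.7, 2.2, 0, 0, 0, 0, -0.3, 0, 0, 0, 0, 0, 0, -0.3, 0, 0, 0, 0, 0, 0, 0, 0, 0, 0, 0, 0, 0, 0, 0, 0, 0, 0, 0, 0, 0, 0, 0, 0, 0, 0, 0, 0, 0, 0, 0, 0]}}

```text
time: 41.8
tool_pos: [0.5173, 0.3219, 0.0843]
ee_rot: [-3.138, 0.0, -1.263]
wrist_force: [1.0, 0.7, -2.2]
width: 0.0401
```

Run:
```python
from h import *
pk((513.1,320.4),17.7,4.2)
```

```text
t 41.8 tcp_pk [ 4.5  0.1 16.3] toe corner [-39.7   0.2   0.1] far [40.3  0.1  0.4] yaw,pitch,roll [-0.04 -0.22  0.  ] F [ 1.   0.7 -2.2] w 40.1
```

Request:
{"op": "send_rows", "data": {"rows": [0, 0, 0, 0, 0, 0, 0.65, 0, 0, 0, 0, 0, 0, 0.65, 0, 0, 0, 0, 0, 0, 0.65, 0, 0, 0, 0, 0, 0, 0.65, 0, 0, 10, 0, 0, 0, 0.65, 0, 0, 40, 0, 0, 0, 0.65, 0, 0, 55, 0, 0, 0, 0.65, -40, -13, 20, 0, 0, 0, 0.65]}}

```text
time: 42.8
tool_pos: [0.4799, 0.3097, 0.2138]
ee_rot: [-3.13, 0.001, -1.264]
wrist_force: [0.5, 0.3, 0.0]
width: 0.0608
```

Run:
```python
from h import *
st(); shot("wrist","w23.png",None,1.25); shot("side","s3.png",(230,170,400,330),4)
```

```text
t 42.8 p [479.9 309.7 213.8] rpy [-1.794e+02  1.000e-01 -7.240e+01] F [0.5 0.3 0. ] w 60.8 q [ 0.47  0.12  1.31 -0.    1.69  1.74]
```

View pics/w23.png

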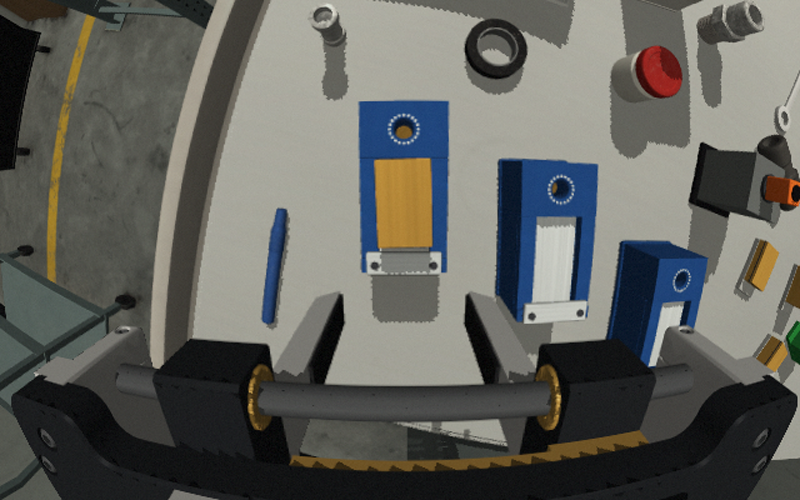

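View pics/s3.png

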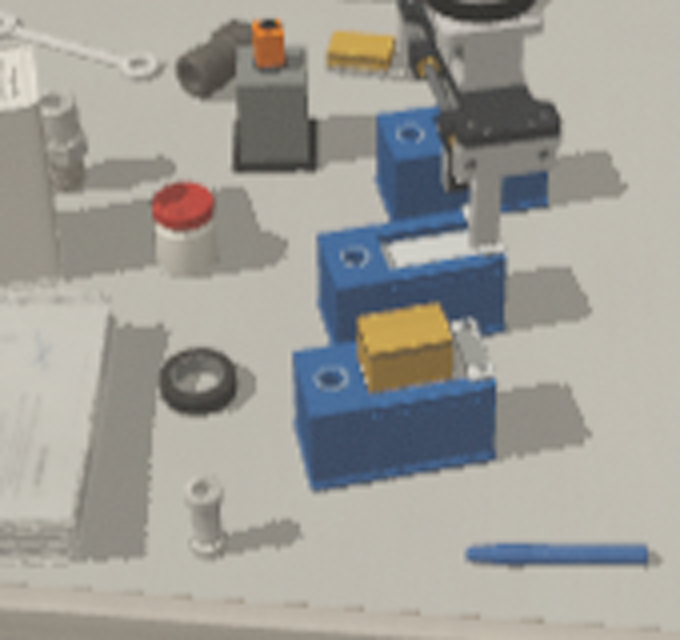

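Request:
{"op": "send_rows", "data": {"rows": [-17, -52, 12, 0, 0, 0, 1, -17, -52, 12, 0, 0, 0, 1, -17, -53, 12, 0, 0, 0, 1, 0, 0, 0, 0, 0, 0, 1, 0, 0, 0, 0, 0, 0, 1, 0, 0, 0, 0, 0, 0, 1, 0, 0, 0, 0, 0, 0, 1, 0, 0, 0, 0, 0, 0, 1]}}

```text
time: 43.9
tool_pos: [0.4262, 0.1524, 0.2445]
ee_rot: [-3.139, 0.0, -1.261]
wrist_force: [0.3, -1.2, 0.1]
width: 0.0941
```

Run:
```python
from h import *
st(); s,p=shot("wrist","w24.png",None,1.25)
for o in bores(s,p): print(o,np.round(onz(s,o[1:3],0.08,p)[0]*1000,1))
```

```text
t 43.9 p [426.2 152.4 244.5] rpy [-179.9    0.   -72.3] F [ 0.3 -1.2  0.1] w 94.1 q [ 0.22 -0.14  1.51  0.    1.76  1.48]
(1, 208.3, 26.8, 11.3, 13.4, 123.5) [575.1 339.5  80. ]
(4, 332.3, 58.7, 6.8, 17.4, 61.0) [573.  188.1  80. ]
(4, 323.5, 58.0, 14.8, 14.8, 169.0) [570.8 197.6  80. ]
(14, 453.3, 135.7, 11.5, 13.0, 113.5) [538.3  27.5  80. ]
```

View pics/w24.png

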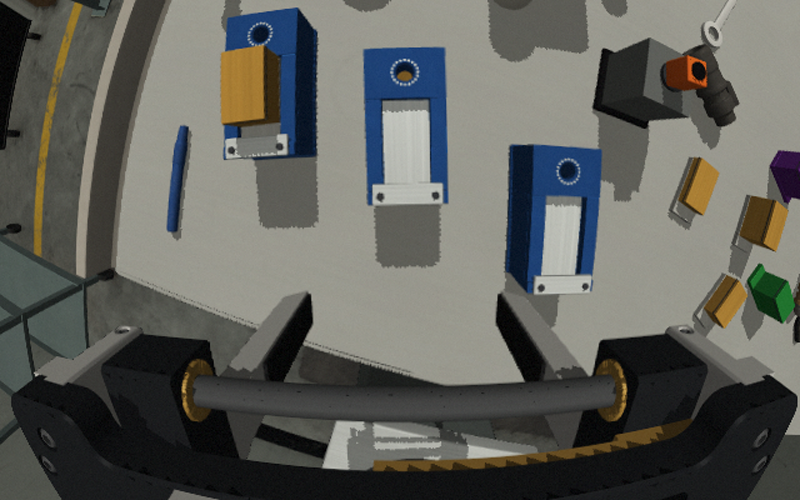

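```bash
cat >> h.py <<'E'
def fx(s,p,c,rows,hw,bore):
    (y1,a),(y2,b)=fixyaw(s,p,c,rows,hw); ym=(y1+y2)/2; t=np.radians(ym); n=np.array([-np.sin(t),np.cos(t)]);u=np.array([np.cos(t),np.sin(t)])
    print("yaws",y1,y2,"width",(a-b)@n,"mid lat",(a+b)@n/2,"bore lat",np.array(bore)@n,"pocket",np.array(bore)-65*u); return ym,u,np.array(bore)-65*u
E
python3 - <<'E'
from h import *
s,p=shot("wrist")
ym,u,P=fx(s,p,325,range(46,144),46,(572.4,198.5))
K=onz(s,[[407/1.25,183/1.25]],.089,p)[0,:2]*1000
print((K-P)@u)
g=s["color"].astype(int).sum(2); print(g[138:168,326])
E
```

```text
yaws 19.373055 18.967741 width 71.24605 mid lat -0.69825745 bore lat -0.47154155373573303 pocket [511.00449982 177.15538597]
-35.83882876354315
[560 557 560 559 552 555 554 551 536 528 551 544 536 552 556 545 549 548
 553 547 542 547 544 549 551 381 277 272 272 270]
```

Request:
{"op": "send_rows", "data": {"rows": [-10, -57, 2, 0, 0, 0, 1, -10, -57, 2, 0, 0, 0, 1, -10, -57, 2, 0, 0, 0, 1, 0, 0, 0, 0, 0, 0, 1, 0, 0, 0, 0, 0, 0, 1, 0, 0, 0, 0, 0, 0, 1, 0, 0, 0, 0, 0, 0, 1, 0, 0, 0, 0, 0, 0, 1]}}

```text
time: 45.0
tool_pos: [0.3964, -0.0184, 0.2509]
ee_rot: [-3.139, 0.0, -1.261]
wrist_force: [0.0, -0.2, -0.5]
width: 0.0936
```

Run:
```python
from h import *
st(); s,p=shot("wrist","w25.png",None,1.25)
for o in bores(s,p): print(o,np.round(onz(s,o[1:3],0.08,p)[0]*1000,1))
ym,u,P=fx(s,p,322,range(46,144),50,(538.4,26.6))
g=s["color"].astype(int).sum(2); print(g[138:168,323])
for r in (142,145,147,149):print((onz(s,[[323,r]],.089,p)[0,:2]*1000-P)@u)
```

```text
t 45.0 p [396.4 -18.4 250.9] rpy [-179.8    0.   -72.2] F [ 0.  -0.2 -0.5] w 93.6 q [-0.19 -0.27  1.61  0.    1.8   1.07]
(4, 196.8, 5.7, 10.6, 12.7, 111.5) [571.4 197.9  80. ]
(13, 323.8, 61.7, 23.3, 22.6, 338.5) [538.3  25.7  80. ]
yaws 18.586788 18.08295 width 71.18922 mid lat -144.22987 bore lat -144.1149601101875 pocket [476.69977798   6.15293846]
[537 532 539 534 534 531 535 532 524 533 528 524 526 534 538 529 534 541
 538 532 545 542 545 529 530 531 540 509 445 216]
-26.961040154543362
-30.28449180787886
-32.50229874710736
-34.72206215162702
```

View pics/w25.png

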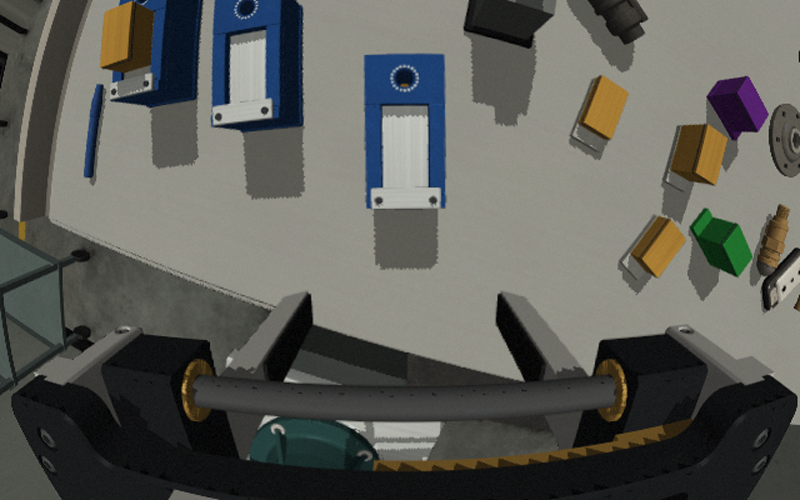

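Run:
```python
import cv2,numpy as np
a=cv2.imread("pics/w24.png")[160:215,355:455]; b=cv2.imread("pics/w25.png")[165:220,355:455]
f=lambda x:cv2.createCLAHE(4,(4,4)).apply(cv2.cvtColor(cv2.resize(x,None,fx=5,fy=5,interpolation=cv2.INTER_CUBIC),cv2.COLOR_BGR2GRAY))
cv2.imwrite("pics/kb.png",np.vstack([f(a),f(b)]))
```

```text
(no output)
```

View pics/kb.png

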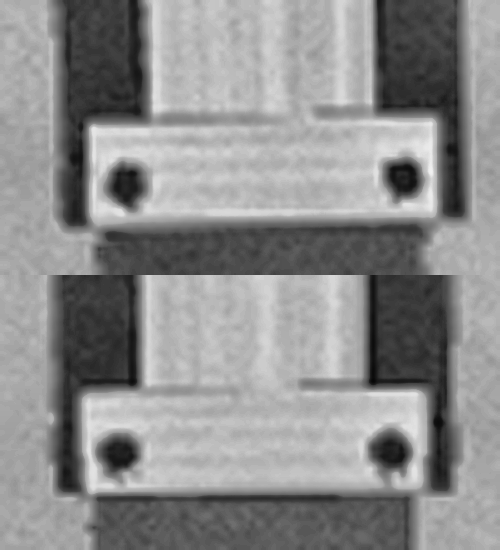

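Request:
{"op": "send_rows", "data": {"rows": [29, -34, -10, 0, 0, -5, 1, 29, -34, -15, 0, 0, -5, 1, 29, -34, -18, 0, 0, -5, 1, 30, -33, -18, 0, 0, -5, 1, 30, -33, -18, 0, 0, -5, 1, 0, 0, 0, 0, 0, 0, 1, 0, 0, 0, 0, 0, 0, 1, 0, 0, 0, 0, 0, 0, 1]}}

```text
time: 46.05
tool_pos: [0.5433, -0.1864, 0.1735]
ee_rot: [-3.136, -0.0, -1.698]
wrist_force: [-0.3, 1.2, 0.1]
width: 0.0941
```

Run:
```python
from h import *
st(); s,p=shot("wrist","w26.png",None,1.25)
for x in tops(s,p):
    if x[2]>1000: print(x[0],x[1].tolist(),*[np.round(y,1) for y in blk(s,p,x[1],.028)])
```

```text
t 46.05 p [ 543.3 -186.4  173.5] rpy [-179.7   -0.   -97.3] F [-0.3  1.2  0.1] w 94.1 q [-0.43  0.15  1.37  0.    1.62  1.27]
[463.3368984  123.34759358] [[476, 92], [482, 153], [451, 156], [444, 93]] [ 607.  -353.4] 1.6 [70.4 40.6 70.4 40.7]
[320.80645161 139.28494624] [[338, 110], [339, 167], [304, 169], [302, 111]] [ 604.3 -192. ] -5.8 [60.3 37.2 61.4 37.4]
[454.07746479 236.76760563] [[448, 211], [475, 217], [457, 265], [434, 254]] [ 474.4 -335.7] -20.2 [38.2 64.1 37.5 54.7]
```

View pics/w26.png

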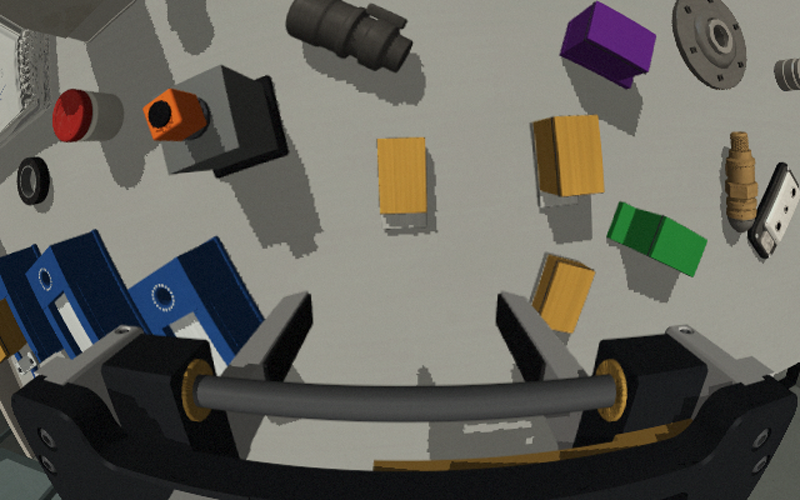

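Request:
{"op": "send_rows", "data": {"rows": [28.5, -2.6, 0, 0, 0, 0.8, 0.85, 28.5, -2.6, 0, 0, 0, 0.7, 0.85, 0, 0, -50, 0, 0, 0, 0.85, 0, 0, -50, 0, 0, 0, 0.85, 0, 0, -35, 0, 0, 0, 0.85, 0, 0, -15, 0, 0, 0, 0.85, 0, 0, -7, 0, 0, 0, 0.85, 0, 0, 0, 0, 0, 0, 0.85]}}

```text
time: 47.1
tool_pos: [0.6011, -0.1926, 0.0165]
ee_rot: [-3.136, -0.001, -1.673]
wrist_force: [-0.6, 0.7, -0.5]
width: 0.0801
```

Run:
```python
from h import *
st()
```

```text
t 47.1 p [ 601.1 -192.6   16.5] rpy [-179.7   -0.   -95.8] F [-0.6  0.7 -0.5] w 80.1 q [-0.4   0.36  1.42  0.    1.35  1.27]
```

Request:
{"op": "send_rows", "data": {"rows": [-0.5, 0.8, -1.5, 0, 0, 0, 0.85, 0, 0, 0, 0, 0, 0, 0, 0, 0, 0, 0, 0, 0, 0, 0, 0, 0, 0, 0, 0, 0, 0, 0, 0, 0, 0, 0, 0, 0, 0, 0, 0, 0, 0, 0, 0, 0, 0, 0, 0, 0, 0, 0, 0, 0, 0, 0, 0, 0]}}

```text
time: 48.1
tool_pos: [0.5997, -0.1918, 0.0135]
ee_rot: [-3.138, -0.0, -1.673]
wrist_force: [-0.3, 0.5, -0.2]
width: 0.0398
```

Request:
{"op": "send_rows", "data": {"rows": [0, 0, 8, 0, 0, 0, 0, 0, 0, 30, 0, 0, 0, 0, 0, 0, 50, 0, 0, 0, 0, 0, 0, 60, 0, 0, 0, 0, 0, 0, 40, 0, 0, 0, 0, 0, 0, 0, 0, 0, 0, 0, 0, 0, 0, 0, 0, 0, 0, 0, 0, 0, 0, 0, 0, 0]}}

```text
time: 49.1
tool_pos: [0.5982, -0.1909, 0.1974]
ee_rot: [3.138, 0.002, -1.673]
wrist_force: [-0.1, 0.2, -4.6]
width: 0.0401
```

Run:
```python
from h import *
st(); s,p=shot("wrist","w27.png",None,1.25)
v=s["color"].astype(int).sum(2)
print(v[200:235,322])
for y in (214,216,218,220,222,224): print(y,inhand(s,p,[[322,y]],.013).round(1).tolist())
```

```text
t 49.1 p [ 598.2 -190.9  197.4] rpy [ 1.798e+02  1.000e-01 -9.580e+01] F [-0.1  0.2 -4.6] w 40.1 q [-0.4   0.27  1.18  0.    1.7   1.27]
[372 374 382 381 386 374 381 379 382 377 383 379 380 380 379 384 383 381
 384 387 383 377 383 382 378 372 380 382 378 378 384 386 380 380 377]
214 [[-0.2, -26.2, -13.0]]
216 [[-0.2, -25.1, -13.0]]
218 [[-0.2, -23.9, -13.0]]
220 [[-0.2, -22.7, -13.0]]
222 [[-0.2, -21.5, -13.0]]
224 [[-0.2, -20.3, -13.0]]
```

View pics/w27.png

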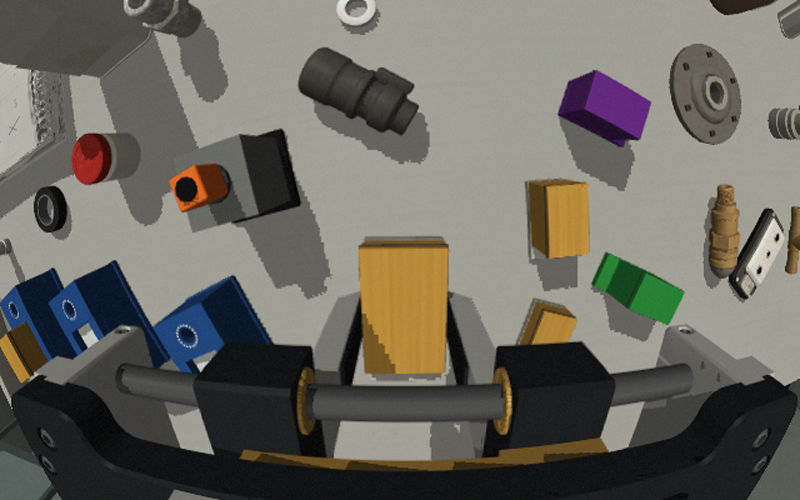

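Run:
```python
from h import *
s,p=shot("wrist"); v=s["color"].astype(int).sum(2)
print(v[186:202,322])
for y in (195,196,197,198): print(y,inhand(s,p,[[322,y]],.0145).round(1).tolist())
```

```text
[479 475 445 350 313 344 305 235 222 171 171 211 294 361 369 373]
195 [[-0.2, -37.5, -14.5]]
196 [[-0.2, -37.0, -14.5]]
197 [[-0.2, -36.4, -14.5]]
198 [[-0.2, -35.8, -14.5]]
```

Request:
{"op": "send_rows", "data": {"rows": [-11, 53, 0, 0, 0, 3.6, 0, -11, 53, 0, 0, 0, 3.6, 0, -11, 53, 0, 0, 0, 3.6, 0, -11, 53, 0, 0, 0, 3.6, 0, -11, 53, 0, 0, 0, 3.6, 0, -11, 53, 0, 0, 0, 3.5, 0, -12, 53, 0, 0, 0, 3.5, 0, 0, 0, 0, 0, 0, 0, 0]}}

```text
time: 50.2
tool_pos: [0.52, 0.183, 0.2004]
ee_rot: [-3.14, 0.002, -1.23]
wrist_force: [0.3, -1.0, -4.3]
width: 0.0398
```

Request:
{"op": "send_rows", "data": {"rows": [0, 0, 0, 1.23, -3.54, 0, 0, 0, 0, -10, 1.23, -3.54, 0, 0, 0, 0, -15, 1.23, -3.54, 0, 0, 0, 0, -15, 1.23, -3.54, 0, 0, 0, 0, 0, 0, 0, 0, 0, 0, 0, 0, 0, 0, 0, 0, 0, 0, 0, 0, 0, 0, 0, 0, 0, 0, 0, 0, 0, 0]}}

```text
time: 51.2
tool_pos: [0.5226, 0.1795, 0.1624]
ee_rot: [-2.876, -0.0, -1.237]
wrist_force: [-0.8, -0.8, -4.1]
width: 0.0399
```

Run:
```python
from h import *
st(); pk((511.0,177.2),19.17,3.7,13.5)
shot("wrist","w28.png",None,1.25)
```

```text
t 51.2 p [522.6 179.5 162.4] rpy [-164.8   -0.   -70.8] F [-0.8 -0.8 -4.1] w 39.9 q [ 0.21 -0.1   1.66  0.03  1.31  1.44]
t 51.2 tcp_pk [11.7 -1.6 94.4] toe corner [-26.9  -1.6  69.9] far [50.3 -1.6 90.9] yaw,pitch,roll [ -0.02 -15.24  -0.02] F [-0.8 -0.8 -4.1] w 39.9
```

View pics/w28.png

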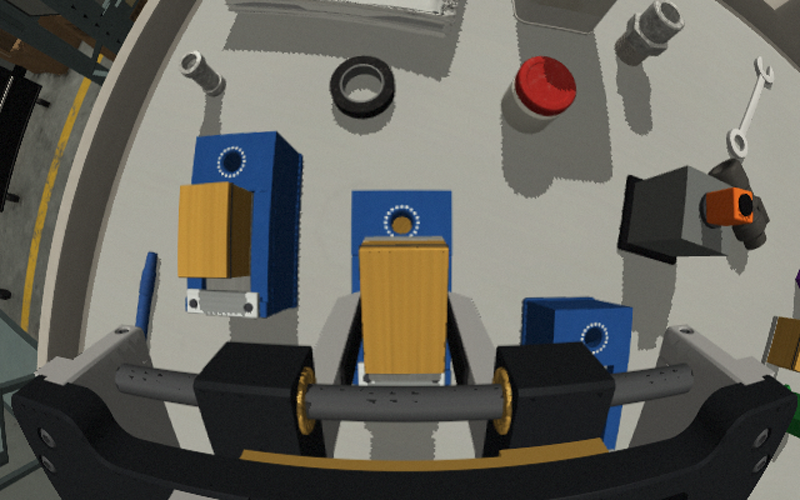

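Request:
{"op": "send_rows", "data": {"rows": [-2.3, 0.9, -10, 0, 0, 0, 0, 0, 0, -20, 0, 0, 0, 0, 0, 0, -18, 0, 0, 0, 0, 0, 0, -10, 0, 0, 0, 0, 0, 0, -6, 0, 0, 0, 0, 0, 0, -2, 0, 0, 0, 0, 0, 0, 0, 0, 0, 0, 0, 0, 0, 0, 0, 0, 0, 0]}}

```text
time: 52.25
tool_pos: [0.5199, 0.1804, 0.0963]
ee_rot: [-2.875, -0.0, -1.237]
wrist_force: [0.4, 1.4, -3.5]
width: 0.04
```

Run:
```python
from h import *
pk((511.0,177.2),19.17,3.7,13.5)
```

```text
t 52.25 tcp_pk [ 9.5  0.1 28.3] toe corner [-29.1   0.1   3.8] far [48.1  0.1 24.8] yaw,pitch,roll [ -0.02 -15.26  -0.02] F [ 0.4  1.4 -3.5] w 40.0
```

Request:
{"op": "send_rows", "data": {"rows": [0, 0, -1.6, 0, 0, 0, 0, 0, 0, -1.2, 0, 0, 0, 0, -2, -0.68, 0, 0, 0, 0, 0, -2, -0.68, 0, 0, 0, 0, 0, -2, -0.68, 0, 0, 0, 0, 0, -1.8, -0.65, 0, 0, 0, 0, 0, 0, 0, 0, 0, 0, 0, 0, 0, 0, 0, 0, 0, 0, 0]}}

```text
time: 53.25
tool_pos: [0.5117, 0.1776, 0.0927]
ee_rot: [-2.877, -0.0, -1.237]
wrist_force: [-0.3, -0.2, -3.5]
width: 0.0398
```

Run:
```python
from h import *
pk((511.0,177.2),19.17,3.7,13.5)
```

```text
t 53.25 tcp_pk [ 0.8  0.2 24.7] toe corner [-37.9   0.2   0.3] far [39.3  0.1 21.2] yaw,pitch,roll [-2.000e-02 -1.519e+01 -1.000e-02] F [-0.3 -0.2 -3.5] w 39.8
```

Request:
{"op": "send_rows", "data": {"rows": [0.52, 0.18, -1.7, -0.84, 2.41, 0, 0, 0.52, 0.18, -1.7, -0.84, 2.41, 0, 0, 0.52, 0.18, -1.7, -0.84, 2.41, 0, 0, 0.52, 0.18, -1.7, -0.84, 2.41, 0, 0, 0, 0, 0, 0, 0, 0, 0, 0, 0, 0, 0, 0, 0, 0, 0, 0, 0, 0, 0, 0, 0, 0, 0, 0, 0, 0, 0, 0]}}

```text
time: 54.25
tool_pos: [0.5136, 0.1783, 0.0861]
ee_rot: [-3.054, -0.0, -1.237]
wrist_force: [0.6, -0.8, -4.1]
width: 0.0394
```

Run:
```python
from h import *
pk((511.0,177.2),19.17,3.7,13.5)
shot("wrist","w29.png",None,1.25)
```

```text
t 54.25 tcp_pk [ 2.8  0.2 18.1] toe corner [-39.5   0.2   0.9] far [40.2  0.2  7.8] yaw,pitch,roll [-0.02 -5.01 -0.02] F [ 0.6 -0.8 -4.1] w 39.4
```

View pics/w29.png

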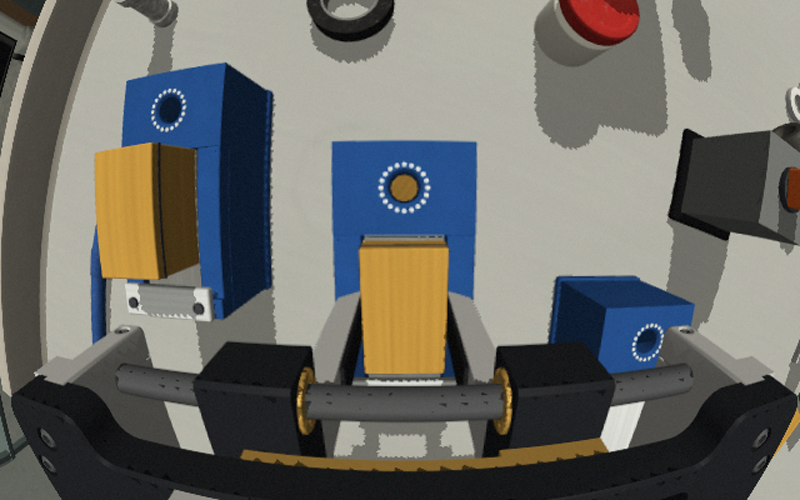

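Request:
{"op": "send_rows", "data": {"rows": [0.45, 0.15, -1.9, -0.78, 2.25, 0, 0, 0.45, 0.15, -1.9, -0.78, 2.25, 0, 0, 0, 0, -0.4, 0, 0, 0, 0, 0, 0, -0.3, 0, 0, 0, 0, 0, 0, 0, 0, 0, 0, 0, 0, 0, 0, 0, 0, 0, 0, 0, 0, 0, 0, 0, 0, 0, 0, 0, 0, 0, 0, 0, 0]}}

```text
time: 55.3
tool_pos: [0.5145, 0.1786, 0.0814]
ee_rot: [-3.138, -0.0, -1.236]
wrist_force: [-0.1, -0.1, -2.6]
width: 0.0396
```

Run:
```python
from h import *
pk((511.0,177.2),19.17,3.7,13.5)
```

```text
t 55.3 tcp_pk [ 3.8  0.2 13.4] toe corner [-39.9   0.2  -0.2] far [40.1  0.1  0.1] yaw,pitch,roll [-0.01 -0.21 -0.01] F [-0.1 -0.1 -2.6] w 39.6
```

Request:
{"op": "send_rows", "data": {"rows": [0, 0, 0, 0, 0, 0, 0.65, 0, 0, 0, 0, 0, 0, 0.65, 0, 0, 0, 0, 0, 0, 0.65, 0, 0, 0, 0, 0, 0, 0.65, 0, 0, 10, 0, 0, 0, 0.65, 0, 0, 40, 0, 0, 0, 0.65, 0, 0, 55, 0, 0, 0, 0.65, -40, -13, 20, 0, 0, 0, 0.65]}}

```text
time: 56.3
tool_pos: [0.4772, 0.1661, 0.211]
ee_rot: [-3.13, -0.001, -1.236]
wrist_force: [-0.0, -0.3, 0.3]
width: 0.0607
```

Run:
```python
from h import *
st(); shot("wrist","w30.png",None,1.25); shot("side","s4.png",(230,170,400,330),4)
```

```text
t 56.3 p [477.2 166.1 211. ] rpy [-1.794e+02 -1.000e-01 -7.080e+01] F [-0.  -0.3  0.3] w 60.7 q [ 0.22 -0.02  1.47  0.    1.68  1.46]
```

View pics/w30.png

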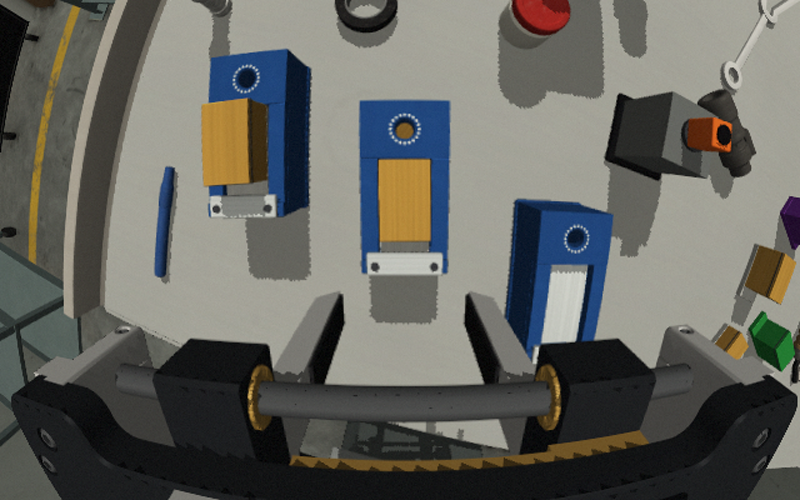

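View pics/s4.png

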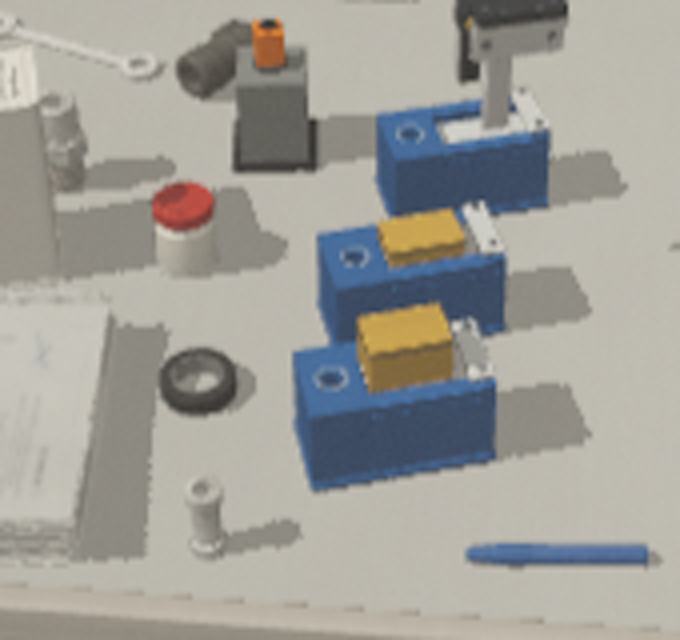

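Request:
{"op": "send_rows", "data": {"rows": [8, -57, 4, 0, 0, -2, 0.8, 8, -57, 0, 0, 0, -2, 0.8, 8, -57, 0, 0, 0, -2, 0.8, 8, -57, 0, 0, 0, -2, 0.8, 8, -57, 0, 0, 0, -2, 1, 8, -57, 0, 0, 0, -2, 1, 8, -57, -4, 0, 0, -2, 1, 8, -57, -10, 0, 0, -2, 1]}}

```text
time: 57.4
tool_pos: [0.5392, -0.2926, 0.1964]
ee_rot: [-3.137, -0.001, -1.517]
wrist_force: [0.6, 0.2, -0.1]
width: 0.0939
```

Request:
{"op": "send_rows", "data": {"rows": [4, -25, 0, 0, 0, -0.7, 1, 2, -23, 0, 0, 0, 0, 1, 0, 0, 0, 0, 0, 0, 1, 0, 0, 0, 0, 0, 0, 1, 0, 0, 0, 0, 0, 0, 1, 0, 0, 0, 0, 0, 0, 1, 0, 0, 0, 0, 0, 0, 1, 0, 0, 0, 0, 0, 0, 1]}}

```text
time: 58.4
tool_pos: [0.5447, -0.3382, 0.1965]
ee_rot: [-3.138, -0.0, -1.528]
wrist_force: [-0.2, -0.2, -0.5]
width: 0.0941
```

Run:
```python
from h import *
st(); s,p=shot("wrist","w31.png",None,1.25)
for x in tops(s,p):
    if x[2]>1000: print(x[0],x[1].tolist(),*[np.round(y,1) for y in blk(s,p,x[1],.064)])
```

```text
t 58.4 p [ 544.7 -338.2  196.5] rpy [-179.8   -0.   -87.5] F [-0.2 -0.2 -0.5] w 94.1 q [-0.65  0.29  1.15  0.    1.7   0.88]
[323.37113402 136.7371134 ] [[306, 106], [344, 108], [340, 168], [304, 166]] [ 608.4 -336.2] -0.3 [37.9 61.1 36.7 60.9]
[313.07638889 248.16666667] [[308, 221], [337, 232], [318, 275], [290, 265]] [ 488.  -330.2] -19.4 [33.3 55.8 33.6 55.9]
```

View pics/w31.png

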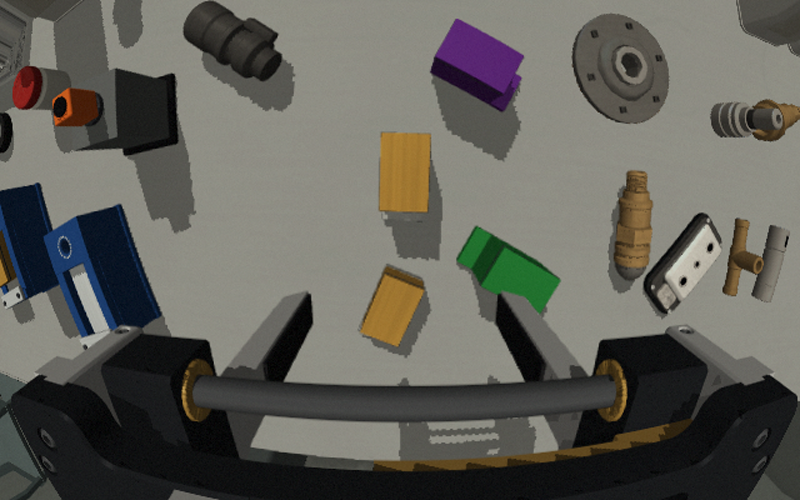

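Request:
{"op": "send_rows", "data": {"rows": [30, 1, 0, 0, 0, -1.4, 0.75, 30, 1, 0, 0, 0, -1.4, 0.75, 0, 0, -50, 0, 0, 0, 0.75, 0, 0, -55, 0, 0, 0, 0.75, 0, 0, -40, 0, 0, 0, 0.75, 0, 0, -22, 0, 0, 0, 0.75, 0, 0, -11, 0, 0, 0, 0.75, 0, 0, 0, 0, 0, 0, 0.75]}}

```text
time: 59.45
tool_pos: [0.6044, -0.3363, 0.0179]
ee_rot: [-3.139, 0.0, -1.577]
wrist_force: [0.7, 0.5, 0.4]
width: 0.0707
```

Request:
{"op": "send_rows", "data": {"rows": [0, 0, 0, 0, 0, 0, 0.75, 0, 0, 0, 0, 0, 0, 0, 0, 0, 0, 0, 0, 0, 0, 0, 0, 0, 0, 0, 0, 0, 0, 0, 0, 0, 0, 0, 0, 0, 0, 0, 0, 0, 0, 0, 0, 0, 0, 0, 0, 0, 0, 0, 0, 0, 0, 0, 0, 0]}}

```text
time: 60.45
tool_pos: [0.6048, -0.3362, 0.0187]
ee_rot: [-3.138, 0.0, -1.577]
wrist_force: [0.0, 1.6, 2.0]
width: 0.0396
```

Request:
{"op": "send_rows", "data": {"rows": [0, 0, 8, 0, 0, 0, 0, 0, 0, 30, 0, 0, 0, 0, 0, 0, 50, 0, 0, 0, 0, 0, 0, 60, 0, 0, 0, 0, 0, 0, 40, 0, 0, 0, 0, 0, 0, 0, 0, 0, 0, 0, 0, 0, 0, 0, 0, 0, 0, 0, 0, 0, 0, 0, 0, 0]}}

```text
time: 61.45
tool_pos: [0.6033, -0.3356, 0.2017]
ee_rot: [3.139, 0.004, -1.577]
wrist_force: [0.3, 0.6, -5.3]
width: 0.04
```

Run:
```python
from h import *
st(); s,p=shot("wrist","w32.png",None,1.25)
v=s["color"].astype(int).sum(2)
print(v[195:225,322])
```

```text
t 61.45 p [ 603.3 -335.6  201.7] rpy [179.8   0.2 -90.4] F [ 0.3  0.6 -5.3] w 40.0 q [-0.59  0.41  0.98  0.    1.75  0.99]
[214 211 206 215 206 199 207 216 212 212 217 219 218 215 215 197  98 159
 213 219 252 346 343 344 343 339 340 339 345 339]
```

View pics/w32.png

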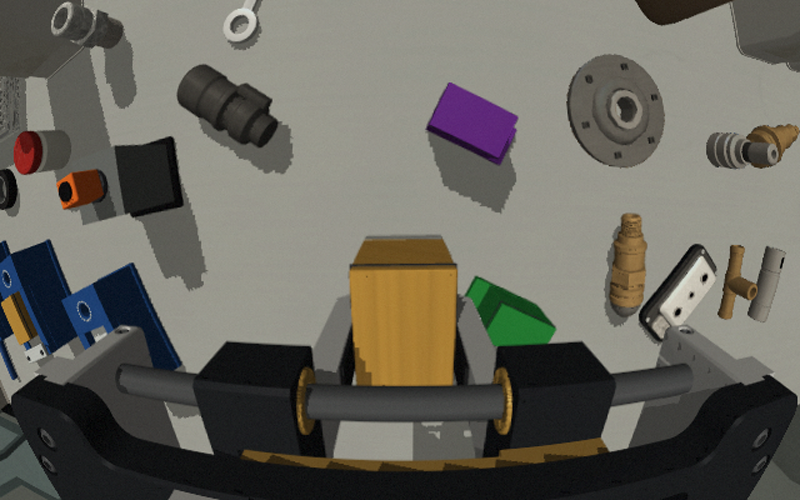

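Run:
```python
from h import *
s,p=shot("wrist")
for y in (214,215,215.5,216): print(y,inhand(s,p,[[322,y]],.0456).round(1).tolist())
bx,g=4.4,18.4
for th,X0,Z0 in((15,-29,60),(15,-37.5,1),(5,-39.4,.6),(0,-40,.3)):
    t=np.radians(th); print(th,X0+(40+bx)*np.cos(t)-g*np.sin(t), Z0+(40+bx)*np.sin(t)+g*np.cos(t))
```

```text
214 [[0.0, -35.9, -45.6]]
215 [[0.0, -35.4, -45.6]]
215.5 [[0.0, -35.1, -45.6]]
216 [[0.0, -34.9, -45.6]]
15 9.124836257348253 89.26460080627078
15 0.6248362573482531 30.264600806270778
5 3.2273789287165933 22.79969742288414
0 4.399999999999999 18.7
```

Request:
{"op": "send_rows", "data": {"rows": [-16.8, 49.2, 0, 0, 0, 2.7, 0, -16.8, 49.2, 0, 0, 0, 2.7, 0, -16.8, 49.2, 0, 0, 0, 2.7, 0, -16.8, 49.2, 0, 0, 0, 2.7, 0, -16.8, 49.2, 0, 0, 0, 2.7, 0, -16.8, 49.2, 0, 0, 0, 2.6, 0, -16.8, 49.2, 0, 0, 0, 2.6, 0, 0, 0, 0, 0, 0, 0, 0]}}

```text
time: 62.55
tool_pos: [0.4855, 0.0111, 0.206]
ee_rot: [-3.138, 0.001, -1.245]
wrist_force: [0.4, -0.8, -5.7]
width: 0.0399
```

Request:
{"op": "send_rows", "data": {"rows": [0, 0, 0, 1.18, -3.56, 0, 0, 0, 0, -10, 1.18, -3.56, 0, 0, 0, 0, -15, 1.18, -3.56, 0, 0, 0, 0, -15, 1.18, -3.56, 0, 0, 0, 0, 0, 0, 0, 0, 0, 0, 0, 0, 0, 0, 0, 0, 0, 0, 0, 0, 0, 0, 0, 0, 0, 0, 0, 0, 0, 0]}}

```text
time: 63.55
tool_pos: [0.4877, 0.008, 0.1672]
ee_rot: [-2.876, -0.001, -1.25]
wrist_force: [-0.1, -0.7, -5.0]
width: 0.04
```

Run:
```python
from h import *
st(); pk((476.7,6.15),18.33,4.5,18.4)
shot("wrist","w33.png",None,1.25)
```

```text
t 63.55 p [487.7   8.  167.2] rpy [-164.8   -0.   -71.6] F [-0.1 -0.7 -5. ] w 40.0 q [-0.19 -0.24  1.78  0.13  1.37  1.05]
t 63.55 tcp_pk [11.1 -1.7 99.2] toe corner [-27.   -1.8  69.7] far [50.1 -1.7 90.8] yaw,pitch,roll [  0.04 -15.24  -0.04] F [-0.1 -0.7 -5. ] w 40.0
```

View pics/w33.png

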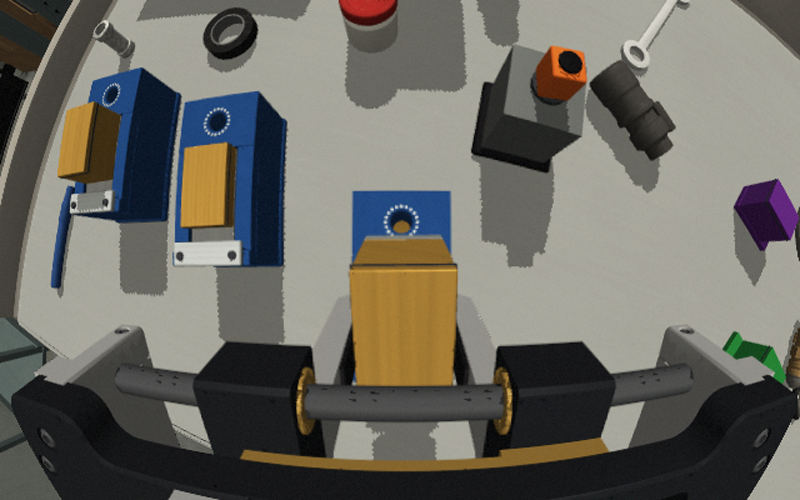

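Request:
{"op": "send_rows", "data": {"rows": [-2.35, 1.06, -10, 0, 0, 0, 0, 0, 0, -20, 0, 0, 0, 0, 0, 0, -18, 0, 0, 0, 0, 0, 0, -10, 0, 0, 0, 0, 0, 0, -6, 0, 0, 0, 0, 0, 0, -2, 0, 0, 0, 0, 0, 0, 0, 0, 0, 0, 0, 0, 0, 0, 0, 0, 0, 0]}}

```text
time: 64.6
tool_pos: [0.4851, 0.009, 0.1012]
ee_rot: [-2.875, -0.001, -1.251]
wrist_force: [-0.4, 0.1, -4.1]
width: 0.0397
```

Run:
```python
from h import *
pk((476.7,6.15),18.33,4.5,18.4)
```

```text
t 64.6 tcp_pk [ 8.9  0.  33.2] toe corner [-29.2  -0.    3.7] far [48.   0.  24.8] yaw,pitch,roll [  0.02 -15.28  -0.04] F [-0.4  0.1 -4.1] w 39.7
```

Request:
{"op": "send_rows", "data": {"rows": [0, 0, -1.6, 0, 0, 0, 0, 0, 0, -1.1, 0, 0, 0, 0, -2, -0.66, 0, 0, 0, 0, 0, -2, -0.66, 0, 0, 0, 0, 0, -2, -0.66, 0, 0, 0, 0, 0, -1.8, -0.6, 0, 0, 0, 0, 0, 0, 0, 0, 0, 0, 0, 0, 0, 0, 0, 0, 0, 0, 0]}}

```text
time: 65.6
tool_pos: [0.4767, 0.0064, 0.0977]
ee_rot: [-2.876, -0.0, -1.251]
wrist_force: [-1.2, -0.2, -3.0]
width: 0.0398
```

Run:
```python
from h import *
pk((476.7,6.15),18.33,4.5,18.4)
```

```text
t 65.6 tcp_pk [ 0.1  0.2 29.7] toe corner [-38.    0.2   0.3] far [39.2  0.2 21.3] yaw,pitch,roll [ 2.000e-02 -1.519e+01 -1.000e-02] F [-1.2 -0.2 -3. ] w 39.8
```

Request:
{"op": "send_rows", "data": {"rows": [0.74, 0.24, -1.65, -0.8, 2.42, 0, 0, 0.74, 0.24, -1.65, -0.8, 2.42, 0, 0, 0.74, 0.24, -1.65, -0.8, 2.42, 0, 0, 0.74, 0.24, -1.65, -0.8, 2.42, 0, 0, 0, 0, 0, 0, 0, 0, 0, 0, 0, 0, 0, 0, 0, 0, 0, 0, 0, 0, 0, 0, 0, 0, 0, 0, 0, 0, 0, 0]}}

```text
time: 66.6
tool_pos: [0.4797, 0.0074, 0.0913]
ee_rot: [-3.054, -0.0, -1.251]
wrist_force: [1.0, -0.8, -5.0]
width: 0.0399
```

Run:
```python
from h import *
pk((476.7,6.15),18.33,4.5,18.4)
```

```text
t 66.6 tcp_pk [ 3.2  0.2 23.3] toe corner [-39.5   0.2   1.1] far [40.2  0.2  8.1] yaw,pitch,roll [ 0.01 -5.05 -0.01] F [ 1.  -0.8 -5. ] w 39.9
```

Target x 4.5, z 18.6.

Request:
{"op": "send_rows", "data": {"rows": [0.6, 0.2, -2, -0.76, 2.28, 0, 0, 0.6, 0.2, -2, -0.76, 2.28, 0, 0, 0, 0, -0.4, 0, 0, 0, 0, 0, 0, -0.3, 0, 0, 0, 0, 0, 0, 0, 0, 0, 0, 0, 0, 0, 0, 0, 0, 0, 0, 0, 0, 0, 0, 0, 0, 0, 0, 0, 0, 0, 0, 0, 0]}}

```text
time: 67.6
tool_pos: [0.4813, 0.0079, 0.0867]
ee_rot: [-3.137, -0.0, -1.25]
wrist_force: [0.6, 0.1, -2.5]
width: 0.04
```

Run:
```python
from h import *
pk((476.7,6.15),18.33,4.5,18.4)
```

```text
t 67.6 tcp_pk [ 4.9  0.2 18.7] toe corner [-39.5   0.2   0.1] far [40.5  0.2  0.5] yaw,pitch,roll [ 0.02 -0.26 -0.02] F [ 0.6  0.1 -2.5] w 40.0
```

Request:
{"op": "send_rows", "data": {"rows": [0, 0, 0, 0, 0, 0, 0.65, 0, 0, 0, 0, 0, 0, 0.65, 0, 0, 0, 0, 0, 0, 0.65, 0, 0, 0, 0, 0, 0, 0.65, 0, 0, 10, 0, 0, 0, 0.65, 0, 0, 40, 0, 0, 0, 0.65, 0, 0, 55, 0, 0, 0, 0.65, -40, -13, 35, 0, 0, 0, 0.65]}}

```text
time: 68.6
tool_pos: [0.4425, -0.0052, 0.2297]
ee_rot: [-3.135, -0.002, -1.249]
wrist_force: [0.3, 0.4, 0.5]
width: 0.0613
```

Request:
{"op": "send_rows", "data": {"rows": [-30, 5, 20, 0, 0, 0, 0.65, -20, 20, 20, 0, 0, 0, 0.65, 0, 0, 0, 0, 0, 0, 0.65, 0, 0, 0, 0, 0, 0, 0.65, 0, 0, 0, 0, 0, 0, 0.65, 0, 0, 0, 0, 0, 0, 0.65, 0, 0, 0, 0, 0, 0, 0.65, 0, 0, 0, 0, 0, 0, 0.65]}}

```text
time: 69.6
tool_pos: [0.3911, 0.0197, 0.2662]
ee_rot: [-3.138, 0.0, -1.251]
wrist_force: [0.9, -0.7, -0.4]
width: 0.061
```

Run:
```python
from h import *
st(); s,p=shot("wrist","w34.png",None,1.25); shot("side","s5.png",(230,130,400,330),3)
for h in (.096,.120,.132):
  for x in tops(s,p):
    if x[2]>500: print(h,x[0].round(),*[np.round(y,1) for y in blk(s,p,x[1],h)])
```

```text
t 69.6 p [391.1  19.7 266.2] rpy [-179.8    0.   -71.7] F [ 0.9 -0.7 -0.4] w 61.0 q [-0.1  -0.28  1.58  0.    1.83  1.16]Traceback (most recent call last):
  File "<stdin>", line 5, in <module>
  File "h.py", line 73, in blk
    i=int(L[1]+L[3]>L[0]+L[2]); d=e[i]/L[i]-e[i+2]/L[i+2];
               ~^^^
IndexError: index 3 is out of bounds for axis 0 with size 3
```

View pics/w34.png

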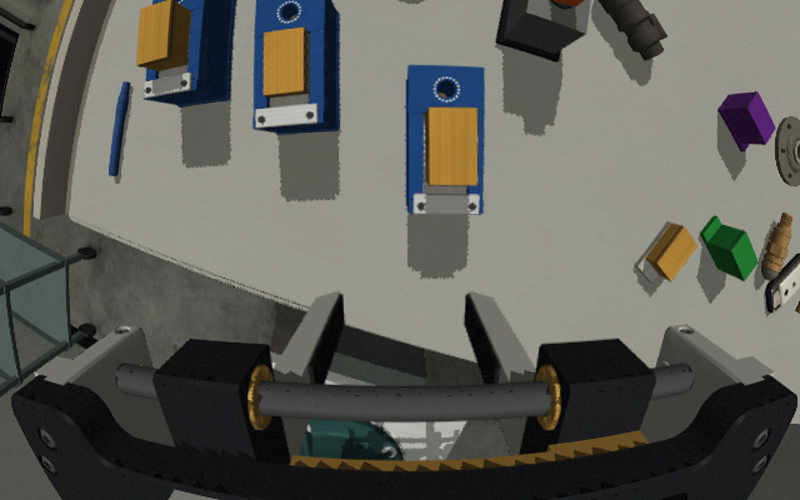

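View pics/s5.png

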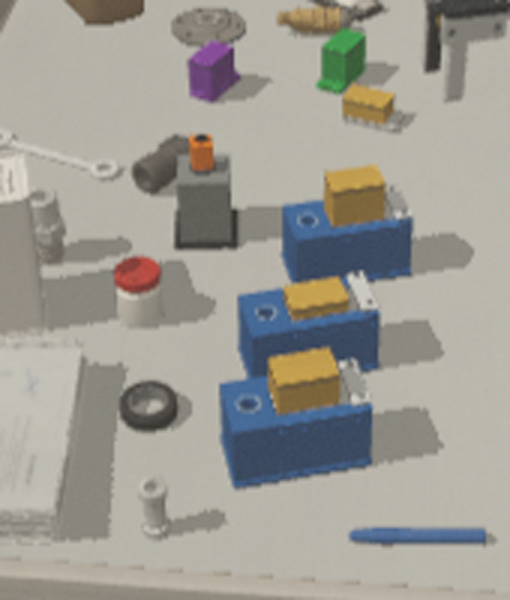

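Run:
```python
from h import *
shot("side","s6.png",(295,175,375,295),5)
```

```text
(no output)
```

View pics/s6.png

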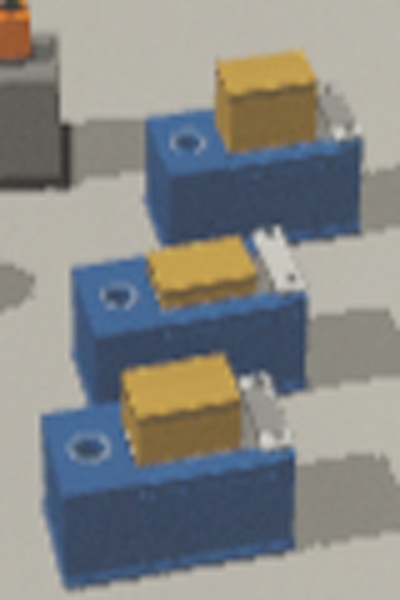

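All three blocks lie parallel to their fixtures' top faces with the toes under the keepers, and the rod is back in its stand. I'm handing the job in.

Run:
```python
from bench import *
print(close_job())
```

```text
the job is handed in; nothing more can be done
None
```

I probed all three bores, put the rod back in its stand, and seated a stop block in each fixture. I handed the job in at about 70 s of the 208 s allowed.

| Fixture | Bore depth | Hard stop (TCP height) | Block fitted |
|---|---|---|---|
| A | 52 mm | 119.8 mm | block_52 |
| B | 28 mm | 143.7 mm | block_28 |
| C | 64 mm | 108 mm | block_64 |

- **Probing:** at each stop the rod met about 12–16 N and went no further, within 0.4 mm of the listed depth. The plunger started to move at about 3 N, as described.
- **Rod:** its orange grip appears at the same place in the side view as at the start.
- **Blocks:** each toe went under the keeper at 15°. I let each block down with no side force above about 1 N and released it within 0.3° of flat. The last side and wrist views show all three lying flat, and nothing else appears moved.

Some checks disagreed:
- **Keeper edges:** the wrist camera, viewing from further back, put the keeper edges of B and C about 1–2 mm off the positions I worked out from the bores. I trusted the bore positions, and the blocks went in freely.
- **Final corner measurement:** my last numeric check of the block tops in the picture failed, because the corner finder did not return four corners. The final flatness check is therefore by eye, plus the tool poses at release.

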